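# Change over the jars on the frit shaker

### The arm

A 7-joint arm with a two-finger parallel gripper is mounted at the origin on the work surface. World frame = base frame: x ahead of the robot, y to its left, z up, the work surface at z = 0. Lengths are in m, angles in rad, forces in N, time in s.
With the tool pointing down it reaches from about 0.4 to 0.85 m from the base axis. Payload 10.4 kg.
Tool frame: the origin (TCP) lies at the very end of the fingers, on their centre line; the grasp point (between the pads) lies 19 mm behind it; z points along the fingers, y is the line along which they close (so a half turn about z gives the same grasp; the last joint's range is limited). The gripper opens to 85 mm and grips with 20 to 120 N. Pads are 22 mm wide; open, the fingers measure 114 mm over their backs; the gripper's body (76 mm by 85 mm) begins 54 mm behind the grasp point. The pads swing forward as they close: fully open they stand 13 mm farther back than shut.
Start: joints at [1.224, 0.332, -0.065, 1.46, 0.022, 1.35, -0.088], TCP at [0.199, -0.593, 0.231] pointing down, gripper open.
Joint ranges: [-2.6, 2.6], [-0.5, 2.12], [-1.47, 1.34], [0.16, 2.42], [-1.27, 4.41], [0.06, 2.06], [-2.6, 2.6]. Speed limits (rad/s): [2.22, 2.22, 2.79, 2.79, 3.14, 3.14, 3.14].

### API

Orientations are given as a unit quaternion [x, y, z, w].
In Python, from workcell import * gives the robot as it stands. The module is installed in compiled form; this text tells all that it offers.
- The arm moves only by the tool carry_out, never from a script. Its argument "motion" is a list of rows, each an object with "xyz": the shift along the tool's x, y, z in m, a list of three; "angular": the turn, a rotation vector about the tool's x, y, z in degrees, a list of three. A call has 1 to 12 rows; each row is the pose to reach, as a shift and turn from the pose commanded when the call began, along the tool's axes at that moment; what a row does not reach only later rows make up. A row lasts 1/10 s, in which the tool goes at most 50 mm and 8.59 degrees, less where a joint would pass 70% of its speed; a pose out of reach is approached as far as the arm can. A call with a gripper value outside its range is refused whole. "hand" is the opening, from 0 (shut) to 1 (fully open), set as the call begins (left out, the last holds). The fingers move at their own pace and stop on an object; "grip_force" is the grip in N (left out, the last holds). Time passes only in rows, so rows that repeat a pose let the fingers close. It gives the time, the measured TCP pose, the force, the opening and the grip force at its end, in the units of the state.
- get_obs(): the state, without advancing time (a new reading comes with each control period).
- camera(name): name is "side" or "top" or "wrist"; returns a dict with "img" (480x640x3 uint8, red, green, blue), "fx", "fy", "cx", "cy" (pixels), "k1" (the pictures are not rectified: a ray, as slopes to the right and down, at radius r is drawn at 1 + k1 r^2 times it, then the intrinsics apply), "extrinsics" (4x4, takes a point from camera to world coordinates). Camera axes: x right, y up, looking along -z (the intrinsics and any distortion apply to the point x, -y, -z); pixel columns grow to the right and rows downward; lengths in m; the calibration is good to about 2 mm. A picture is of the moment at which its call begins. There is no depth.
- hand_in(): hands the job in; it is judged then, once.
The state is a dict: "clock": time; "joint_pos": joint angles; "joint_velocities": joint speeds; "tau": joint torques, N m; "position": TCP position; "ee_rot": TCP orientation; "ft_force": force on the tool from outside, world axes, zero at the start; "torque": the same for the moment, N m; "grip_width": opening from 0.0 (shut) to 1.0 (fully open); "grasp_force": force on a finger pad.
Only numpy, scipy, OpenCV 4.12 (cv2) and the standard library are available. Lean on these libraries where they do the work, as an engineer would, in place of code of your own. Each camera call takes 0.05 s, during which the arm holds its last target. There are 200 camera calls.

### The job

The frit shaker has finished its run. First turn its rotary switch back until it clicks into the off position; then take the finished jars out of the shaker's carrier and stand them in the black stock tray, one to a cell, and stand every jar waiting on the open bench upright in the carrier, one to a pocket, right down on its floor. When all the jars are in place, turn the switch clockwise until it clicks into the on position; do not handle jars while it is on, and leave the rod pot, the graphite paddle and the wooden rest where they are.

Things in the scene. Friction and masses are not known exactly. Their poses are not given: they have to be found in the camera images.
- shaker: Bench shaker, fixed: a white metal box, x from -182 to +88 mm, y from -150 to +150 mm in this frame, deck 75 mm above the bench. An open aluminium box carrier with 6 pockets stands on the deck; the deck in front of x = -80 mm is the flat control panel with the switch. Origin at bench height under the carrier's centre; x points away from the control panel, z up.
- carrier (a point): Centre of the carrier's floor, 90 mm above the bench; axes as the shaker's. 6 pockets, each 64 x 64 mm, open at the top: centres at x = -35 and +35, y = -84, 0 and +84 mm. Black foam walls between them, 6 mm thick between the x rows and 20 mm between the y columns. Walls and rim rise 30 to 32 mm above the pocket floor, so a jar stands out by about 42 mm.
- switch_grip (a point): Where to grip the rotary switch: on its vertical axis, 108 mm above the bench, at x = -138, y = -70 mm from the shaker's origin. Black knob: an upright grip bar 50 mm long, 15 mm thick, top 116 mm above the bench, on a round skirt 52 mm across with its top 86 mm above the bench. x of this frame lies along the bar to the pointer end (white line) and turns with the knob; z up.
- switch (a joint): Switch angle, rad, growing clockwise from above: 0 = off (pointer along the shaker's +x, at the white dot), 1.047 (60 degrees) = on (at the short white bar). Stops at both ends. A spring detent holds either position: it takes about 0.2 N m at first, less towards half way (0.52), past which it clicks over by itself; let go short of that, it springs back. Starts at on.
- tray: Black stock tray with grey dividers and floor, fixed to the bench, empty at the start: 208 mm in x, 172 mm in y of this frame, rim 36 mm and dividers 34 mm above the bench, all 4 mm thick. Origin at the centre of its underside, z up.
- tray_in (a point): Centre of the stock tray's inner floor, 4 mm above the bench; axes as the tray's. 3 x 2 cells, open at the top, each 64 mm in x and 80 mm in y: centres at x = -68, 0 and +68 mm, y = -42 and +42 mm.
- done_1: A closed cylindrical frit jar, 56 mm diameter, 74 mm tall (grey glass frit behind a paper label, white screw cap of the same diameter on the top 17 mm), about 0.17 kg. Origin at the centre of its underside, z up towards the cap. One of the 2 to 4 finished jars, which start in pockets of the carrier; None in the state if absent.
- done_2: A closed cylindrical frit jar, 56 mm diameter, 74 mm tall (grey glass frit behind a paper label, white screw cap of the same diameter on the top 17 mm), about 0.17 kg. Origin at the centre of its underside, z up towards the cap. One of the 2 to 4 finished jars, which start in pockets of the carrier; None in the state if absent.
- done_3: A closed cylindrical frit jar, 56 mm diameter, 74 mm tall (grey glass frit behind a paper label, white screw cap of the same diameter on the top 17 mm), about 0.17 kg. Origin at the centre of its underside, z up towards the cap. One of the 2 to 4 finished jars, which start in pockets of the carrier; None in the state if absent.
- done_4: A closed cylindrical frit jar, 56 mm diameter, 74 mm tall (grey glass frit behind a paper label, white screw cap of the same diameter on the top 17 mm), about 0.17 kg. Origin at the centre of its underside, z up towards the cap. One of the 2 to 4 finished jars, which start in pockets of the carrier; None in the state if absent.
- next_1: A closed cylindrical frit jar, 56 mm diameter, 74 mm tall (grey glass frit behind a paper label, white screw cap of the same diameter on the top 17 mm), about 0.17 kg. Origin at the centre of its underside, z up towards the cap. One of the 3 or 4 waiting jars, which start standing on the open bench between the stock tray and the shaker; None in the state if absent.
- next_2: A closed cylindrical frit jar, 56 mm diameter, 74 mm tall (grey glass frit behind a paper label, white screw cap of the same diameter on the top 17 mm), about 0.17 kg. Origin at the centre of its underside, z up towards the cap. One of the 3 or 4 waiting jars, which start standing on the open bench between the stock tray and the shaker; None in the state if absent.
- next_3: A closed cylindrical frit jar, 56 mm diameter, 74 mm tall (grey glass frit behind a paper label, white screw cap of the same diameter on the top 17 mm), about 0.17 kg. Origin at the centre of its underside, z up towards the cap. One of the 3 or 4 waiting jars, which start standing on the open bench between the stock tray and the shaker; None in the state if absent.
- next_4: A closed cylindrical frit jar, 56 mm diameter, 74 mm tall (grey glass frit behind a paper label, white screw cap of the same diameter on the top 17 mm), about 0.17 kg. Origin at the centre of its underside, z up towards the cap. One of the 3 or 4 waiting jars, which start standing on the open bench between the stock tray and the shaker; None in the state if absent.
- rod_pot: Bystander: steel pot of glass rods, 90 mm diameter, 110 mm tall (rods to about 310 mm), on the bench beyond the stock tray. Origin at the centre of its underside. Leave it.
- paddle: Bystander: graphite paddle, a 95 x 60 x 12 mm black plate with a wooden handle, 250 mm long overall, lying on the bench at the far side. Origin on its underside near the middle. Leave it.
- wood_rest: Bystander: flat wooden hand rest, about 170 x 100 x 12 mm, on the bench at the far side. Origin on its underside. Leave it.
Things that resemble listed ones, but are neither listed nor needed, are in the scene too. Leave any yellow look-alike of the next_4 alone. Leave any blue look-alike of the next_3 alone.

How it is judged:
By the outcome, as a careful person would: the job done as asked, in the order asked, and still so for the second after the job is handed in, with the robot touching nothing.
Of done_1, done_2, done_3, done_4 only 2 to 4 are there at a start; the rules pass over those that are not, and their reading is None.
Of next_1, next_2, next_3, next_4 only 3 to 4 are there at a start; the rules pass over those that are not, and their reading is None.
At some moment in a run one of next_1, next_2, next_3, next_4 may be knocked a few centimetres aside while the robot is not near it.
Once in a run the grip may slacken for a moment while it holds something.
It also fails if it takes over 210 s, if anything falls off the work surface, if the arm or the gripper's body presses on something with over 40 N, if the wrist force passes 120 N, or if a joint passes its speed limit or range.

## Working session

There is one attempt and no reset: what is moved stays moved. The work goes in short steps, Python scripts to look and compute and a tool call to move; the robot and the scene stay as the last step left them, time stands still between calls to the robot, and variables do not carry over. Pictures are saved under pics/ and viewed, at most 14 in all, crops included, and the job is handed in when it is done.

Besides the shell and the picture viewer there is one more tool, called after ">>>" by a JSON object that holds its "api" and its "payload", one argument or row to a line. carry_out: Moves the arm, as the interface text tells. Its arguments: {"type":"object","properties":{"motion":{"type":"array"},"hand":{"type":"number"},"grip_force":{"type":"number"}},"required":["motion"]}

```bash
mkdir -p pics
cat > h.py <<'E'
from workcell import *
import numpy as np, cv2
from scipy.spatial.transform import Rotation as R
def snap(n,f=None):
    c=camera(n)
    if f: cv2.imwrite('pics/'+f,cv2.cvtColor(c['img'],cv2.COLOR_RGB2BGR))
    return c
def ray(c,u,v):
    K=np.array([[c['fx'],0,c['cx']],[0,c['fy'],c['cy']],[0,0,1]])
    p=cv2.undistortPoints(np.array([[[u,v]]],float),K,np.array([c['k1'],0,0,0.]))[0,0]
    # model is forward: distorted = s*(1+k1 r^2), same as cv2
    E=np.array(c['extrinsics']);d=E[:3,:3]@np.array([p[0],-p[1],-1]);return E[:3,3],d
def onz(c,u,v,z):
    o,d=ray(c,u,v);return o+d*(z-o[2])/d[2]
def proj(c,P):
    E=np.array(c['extrinsics']);q=E[:3,:3].T@(np.array(P,float)-E[:3,3]);x,y=q[0]/-q[2],-q[1]/-q[2]
    s=1+c['k1']*(x*x+y*y);return c['fx']*x*s+c['cx'],c['fy']*y*s+c['cy']
E
python3 - <<'E'
from h import *
for n in('top','side'):
    c=snap(n,n+'0.png');print(n,np.round(c['extrinsics'],3).tolist(),c['fx'],c['k1'])
o=get_obs();print(o['position'],o['ee_rot'],o['clock'])
E
```

```text
top [[0.009, 0.982, -0.187, 0.341], [-1.0, 0.01, 0.006, -0.087], [0.008, 0.187, 0.982, 1.221], [0.0, 0.0, 0.0, 1.0]] 567.3267695477575 0.04632551422307783
side [[-0.902, 0.229, -0.366, -0.026], [-0.431, -0.442, 0.786, 1.194], [0.018, 0.867, 0.498, 0.888], [0.0, 0.0, 0.0, 1.0]] 604.3928421649617 -0.04673563256368297
[ 0.19874265 -0.59221836  0.23059335] [ 9.86921406e-01  1.61200918e-01 -1.42433302e-04 -6.18099424e-04] 0.1
```

View pics/top0.png

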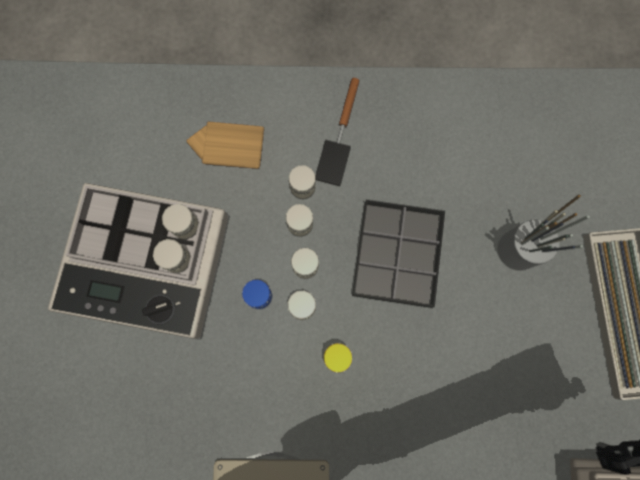

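View pics/side0.png

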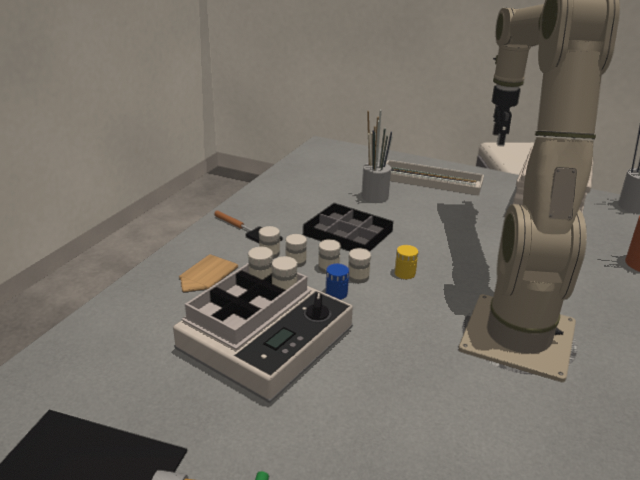

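Top view: two finished jars sit in the carrier at (178,219) and (169,254). Four white waiting jars stand at (302,179), (299,217), (305,262) and (302,305). The look-alikes are blue at (257,293) and yellow at (338,358). The knob is at (158,309) and the tray at (399,253). Side view: it agrees, and all the jars are upright.

Next I'll measure the shaker, tray and caps.

Run:
```python
from h import *
c=snap('top')
im=c['img'];hsv=cv2.cvtColor(im,cv2.COLOR_RGB2HSV);g=cv2.cvtColor(im,cv2.COLOR_RGB2GRAY)
m=((hsv[...,2]>165)&(hsv[...,1]<70)).astype(np.uint8)*255
n,l,s,ce=cv2.connectedComponentsWithStats(m)
for i in range(1,n):
    if s[i,4]>80: print(s[i],ce[i].round(1),onz(c,*ce[i],.074).round(4),onz(c,*ce[i],.164).round(4))
for nm,(x0,y0,x1,y1) in dict(tray=(345,190,455,315)).items():
    d=(g[y0:y1,x0:x1]<60).astype(np.uint8)*255
    k=max(cv2.findContours(d,0,2)[0],key=cv2.contourArea);r=cv2.minAreaRect(k);b=cv2.boxPoints(r)+[x0,y0]
    P=np.array([onz(c,*p,.036) for p in b]);print(nm,b.round(1).tolist(),P.round(4).tolist(),P.mean(0).round(4),[np.linalg.norm(P[i]-P[i-1]).round(4) for i in range(4)])
s1=cv2.resize(im[175:345,40:235],None,fx=3.5,fy=3.5,interpolation=cv2.INTER_CUBIC)
cv2.imwrite('pics/sh.png',s1[...,::-1])
for p in [(86,185),(228,210),(192,336),(50,308)]: print(onz(c,*p,.075).round(4))
```

```text
[290 166  24  24 470] [301.6 177.5] [ 0.6897 -0.0535  0.074 ] [ 0.6623 -0.0561  0.164 ]
[158 199  46  33 675] [177.2 216. ] [0.604  0.2019 0.074 ] [0.5834 0.1792 0.164 ]
[287 205  25  25 497] [298.9 216.8] [ 0.6052 -0.0492  0.074 ] [ 0.5845 -0.0522  0.164 ]
[191 208  31 128 833] [207.1 258.3] [0.5163 0.1365 0.074 ] [0.5026 0.1189 0.164 ]
[591 234  44  10 219] [612.  237.6] [ 0.5681 -0.6898  0.074 ] [ 0.5503 -0.6425  0.164 ]
[154 240  28  28 605] [167.6 253.7] [0.5251 0.2169 0.074 ] [0.5106 0.193  0.164 ]
[292 249  26  25 517] [304.5 260.9] [ 0.5128 -0.062   0.074 ] [ 0.4993 -0.064   0.164 ]
[289 292  26  26 540] [301.3 304.2] [ 0.4248 -0.0569  0.074 ] [ 0.4182 -0.0593  0.164 ]
[620 387  20   7  86] [629.4 389.9] [ 0.2677 -0.6952  0.074 ] [ 0.2734 -0.6475  0.164 ]
tray [[351.6, 296.3], [364.4, 199.8], [446.0, 210.7], [433.2, 307.2]] [[0.4449, -0.1605, 0.036], [0.653, -0.1885, 0.036], [0.6307, -0.3634, 0.036], [0.4243, -0.3299, 0.036]] [ 0.5382 -0.2605  0.036 ] [np.float64(0.1707), np.float64(0.21), np.float64(0.1763), np.float64(0.2092)]
[0.6672 0.3923 0.075 ]
[0.6177 0.0978 0.075 ]
[0.3602 0.1585 0.075 ]
[0.4137 0.4405 0.075 ]
```

View pics/sh.png

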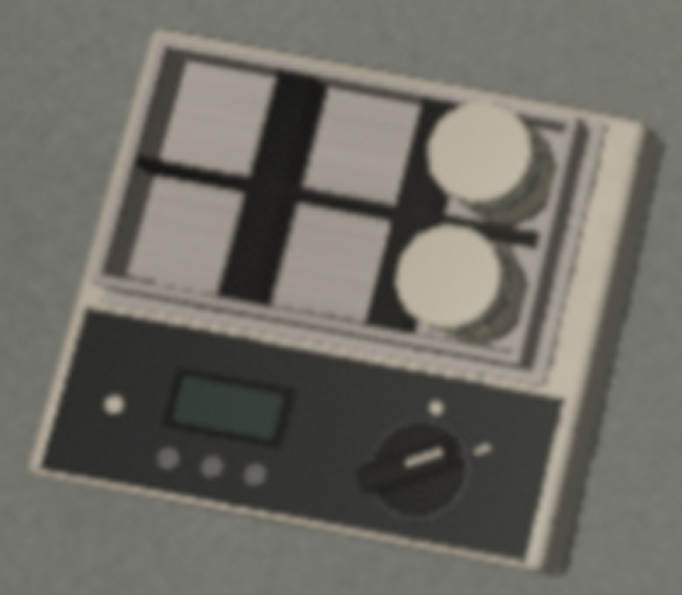

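The crop shows the knob pointer at the "on" bar (482,449), with the off dot at (436,407). The two jars fill the right-hand column of pockets (y=-84) and the other four are empty. Deck corners are at (32,468), (540,570) and (640,120) in the crop.

```bash
cat >> h.py <<'E'
def fit2(A,B):
    A=np.array(A,float);B=np.array(B,float)[:,:2];a=A-A.mean(0);b=B-B.mean(0)
    th=np.arctan2((a[:,0]*b[:,1]-a[:,1]*b[:,0]).sum(),(a*b).sum());M=np.array([[np.cos(th),-np.sin(th)],[np.sin(th),np.cos(th)]])
    t=B.mean(0)-M@A.mean(0);return th,t,(A@M.T+t-B)
def w(th,t,p): return np.array([[np.cos(th),-np.sin(th)],[np.sin(th),np.cos(th)]])@np.array(p)+t
def delta(x,y,z,yaw=None):
    "shift in tool axes to world TCP, turn about tool z so that tool y line has world angle yaw (deg, mod 180)"
    o=get_obs();Rt=R.from_quat(o['ee_rot']);d=Rt.inv().apply(np.array([x,y,z])-o['position'])
    s='xyz '+str(d.round(4).tolist())
    if yaw is not None:
        ty=Rt.as_matrix()[:,1];cur=np.degrees(np.arctan2(ty[1],ty[0]));e=(cur-yaw+90)%180-90;s+=' turnz %.1f'%e
    return s
E
python3 - <<'E'
from h import *
c=snap('top')
f=lambda u,v,z:onz(c,u/3.5+40-.36,v/3.5+175-.36,z)
A=[(-.182,.15),(-.182,-.15),(.088,-.15)];B=[f(32,468,.075),f(540,570,.075),f(640,120,.075)]
th,t,r=fit2(A,B);print(np.degrees(th),t,(r*1000).round(1).tolist())
print('knob',w(th,t,(-.138,-.07)),'px knobtop',f(413,470,.105),'dot',f(436,407,.075),'bar',f(482,449,.075))
for p in [(-.035,-.084),(.035,-.084)]: print(w(th,t,p))
o=get_obs();print(o['position'],R.from_quat(o['ee_rot']).as_matrix().round(3).tolist())
k=w(th,t,(-.138,-.07)); print(delta(k[0],k[1],.25,np.degrees(th)+30))
cw=camera('wrist');E=np.array(cw['extrinsics']);Rt=R.from_quat(o['ee_rot']).as_matrix();print((Rt.T@(E[:3,3]-o['position'])).round(3),(Rt.T@E[:3,:3]).round(2).tolist(),cw['fx'])
E
```

```text
-10.296137748998573 [0.56285372 0.26828872] [[-2.4, 5.6], [-0.4, -1.3], [2.8, -4.3]]
knob [0.41456441 0.22408148] px knobtop [0.41114128 0.22124358 0.105     ] dot [0.44903379 0.21878989 0.075     ] bar [0.42522247 0.1911818  0.075     ]
[0.51340351 0.19189712]
[0.5822763  0.17938561]
[ 0.19875535 -0.59234072  0.23082653] [[0.948, 0.318, -0.0], [0.318, -0.948, 0.001], [-0.0, -0.001, -1.0]]
xyz [0.4644, -0.7053, -0.0186] turnz 88.8
[ 0.071 -0.001 -0.142] [[-0.0, 0.96, 0.28], [1.0, 0.0, 0.0], [0.0, 0.28, -0.96]] 381.14688310846225
```

>>> {"api": "carry_out", "payload": {
  "motion": [
    {"xyz": [0.03,-0.02,-0.03],"angular": [0,0,-5]},
    {"xyz": [0.375,-0.235,-0.09],"angular": [0,0,-46]},
    {"xyz": [0.375,-0.235,-0.09],"angular": [0,0,-46]},
    {"xyz": [0.375,-0.235,-0.09],"angular": [0,0,-46]},
    {"xyz": [0.375,-0.235,-0.09],"angular": [0,0,-46]},
    {"xyz": [0.375,-0.235,-0.09],"angular": [0,0,-46]},
    {"xyz": [0.375,-0.235,-0.09],"angular": [0,0,-46]},
    {"xyz": [0.375,-0.235,-0.09],"angular": [0,0,-46]},
    {"xyz": [0.375,-0.235,-0.09],"angular": [0,0,-46]},
    {"xyz": [0.375,-0.235,-0.09],"angular": [0,0,-46]},
    {"xyz": [0.375,-0.235,-0.09],"angular": [0,0,-46]}
  ],
  "hand": 1
}}

```text
clock: 1.35
position: [0.4809, -0.2484, 0.3215]
ee_rot: [0.844, 0.536, 0.0, 0.0]
ft_force: [-0.4, -0.8, 0.1]
grip_width: 1.001
grasp_force: 0.0
```

Run:
```python
from h import *
print(get_obs()['joint_pos'],delta(.4146,.224,.32,19.7))
c=snap('wrist','w0.png')
```

```text
[ 0.80130013  0.14292246 -0.45624719  1.51623608  0.06257243  1.49650663
 -0.095303  ] xyz [0.3992, -0.2611, 0.0016] turnz -44.9
```

View pics/w0.png

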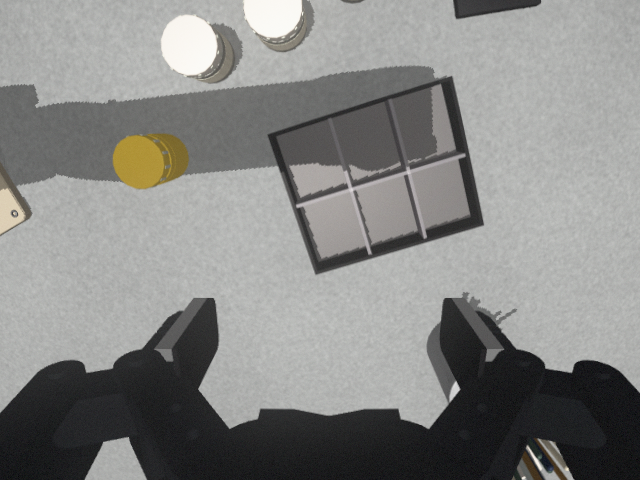

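The wrist view shows the tray rim corners at (269,134), (449,77), (482,224) and (317,272), with yellow at (140,162) and two waiting jars at (190,45) and (274,10).

>>> {"api": "carry_out", "payload": {
  "motion": [
    {"xyz": [0.399,-0.261,0],"angular": [0,0,-45]},
    {"xyz": [0.399,-0.261,0],"angular": [0,0,-45]},
    {"xyz": [0.399,-0.261,0],"angular": [0,0,-45]},
    {"xyz": [0.399,-0.261,0],"angular": [0,0,-45]},
    {"xyz": [0.399,-0.261,0],"angular": [0,0,-45]},
    {"xyz": [0.399,-0.261,0],"angular": [0,0,-45]},
    {"xyz": [0.399,-0.261,0],"angular": [0,0,-45]},
    {"xyz": [0.399,-0.261,0],"angular": [0,0,-45]},
    {"xyz": [0.399,-0.261,0],"angular": [0,0,-45]},
    {"xyz": [0.399,-0.261,0],"angular": [0,0,-45]},
    {"xyz": [0.399,-0.261,0],"angular": [0,0,-45]},
    {"xyz": [0.399,-0.261,0],"angular": [0,0,-45]}
  ]
}}

```text
clock: 2.6
position: [0.416, 0.2203, 0.3209]
ee_rot: [0.578, 0.816, -0.0, -0.0]
ft_force: [0.4, -0.9, 0.1]
grip_width: 1.002
grasp_force: 0.0
```

Run:
```python
from h import *
# tray from previous wrist pose: rebuild extrinsics
o=get_obs();print(o['joint_pos'].round(2))
c=snap('wrist','w1.png')
Rt=R.from_quat(o['ee_rot']).as_matrix();T=np.eye(4);T[:3,:3]=Rt;T[:3,3]=o['position']
X=np.linalg.inv(T)@np.array(c['extrinsics'])
T0=np.eye(4);T0[:3,:3]=R.from_quat([.844,.536,0,0]).as_matrix();T0[:3,3]=[.4809,-.2484,.3215]
c0=dict(c);c0['extrinsics']=T0@X
B=[onz(c0,*p,.036) for p in [(269,134),(449,77),(482,224),(317,272)]];print(np.round(B,4).tolist())
A=[(-.104,.086),(.104,.086),(.104,-.086),(-.104,-.086)]
th,t,r=fit2(A,B);print(np.degrees(th),t,(r*1000).round(1).tolist())
for p in [(140,162),(190,45),(274,10)]:print(onz(c0,*p,.074))
```

```text
[ 0.41 -0.   -0.97  1.66 -0.    1.48 -0.22]
[[0.4492, -0.1631, 0.036], [0.6494, -0.191, 0.036], [0.6277, -0.359, 0.036], [0.4269, -0.3305, 0.036]]
-7.7792829602780635 [ 0.53829992 -0.26089253] [[-2.3, 1.5], [3.6, 1.2], [2.0, -1.2], [-3.3, -1.5]]
[ 0.32140668 -0.13134588  0.074     ]
[ 0.42439655 -0.05750033  0.074     ]
[ 0.51067905 -0.06558585  0.074     ]
```

View pics/w1.png

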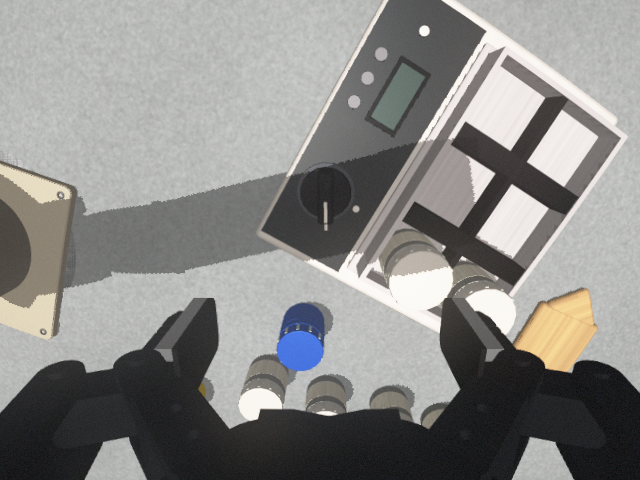

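The wrist view shows the knob skirt at (325,191) with its pointer aiming straight down the image at the on bar. The dot is at (355,209), the blue jar at (302,350), and the finished caps at (420,282) and (484,313).

Run:
```python
from h import *
c=snap('wrist')
hsv=cv2.cvtColor(c['img'],cv2.COLOR_RGB2HSV);g=hsv[...,2]
for n,p,z in [('skirt',(325,191),.086),('bartop',(325,196),.116),('corner',(258,235),.075),('dot',(355,209),.075),('dn1',(420,282),.164),('dn2',(484,313),.164)]:
    print(n,onz(c,*p,z).round(4))
big=cv2.resize(c['img'][0:345,250:640],None,fx=2,fy=1.7);
crop=cv2.resize(c['img'][150:250,260:400],None,fx=5,fy=5,interpolation=cv2.INTER_CUBIC);cv2.imwrite('pics/k.png',crop[...,::-1])
```

```text
skirt [0.4098 0.2269 0.086 ]
bartop [0.41   0.2273 0.116 ]
corner [0.3586 0.1572 0.075 ]
dot [0.4459 0.2177 0.075 ]
dn1 [0.5082 0.1927 0.164 ]
dn2 [0.5741 0.184  0.164 ]
```

View pics/k.png

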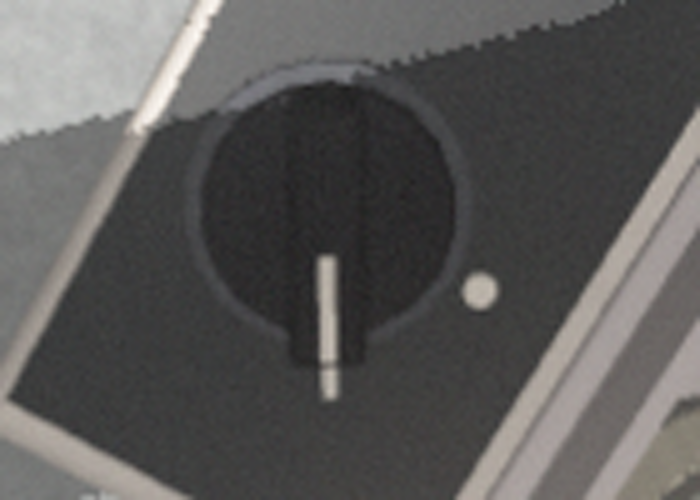

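Run:
```python
from h import *
o=get_obs();print(delta(.411,.226,.093,19.7),o['position'],o['joint_pos'].round(2))
```

```text
xyz [0.0079, -0.0028, 0.228] turnz -0.4 [0.41628704 0.21964741 0.32099487] [ 0.41 -0.   -0.97  1.66 -0.    1.48 -0.22]
```

>>> {"api": "carry_out", "payload": {
  "motion": [
    {"xyz": [0.008,-0.003,0.05],"angular": [0,0,0]},
    {"xyz": [0.008,-0.003,0.1],"angular": [0,0,0]},
    {"xyz": [0.008,-0.003,0.15],"angular": [0,0,0]},
    {"xyz": [0.008,-0.003,0.18],"angular": [0,0,0]},
    {"xyz": [0.008,-0.003,0.21],"angular": [0,0,0]},
    {"xyz": [0.008,-0.003,0.22],"angular": [0,0,0]},
    {"xyz": [0.008,-0.003,0.227],"angular": [0,0,0]},
    {"xyz": [0.008,-0.003,0.227],"angular": [0,0,0]}
  ],
  "hand": 0.5
}}

```text
clock: 3.5
position: [0.4104, 0.228, 0.0946]
ee_rot: [0.577, 0.817, -0.0, 0.0]
ft_force: [-0.5, 0.5, 0.9]
grip_width: 0.497
grasp_force: 0.0
```

>>> {"api": "carry_out", "payload": {
  "motion": [
    {"xyz": [0,0,0],"angular": [0,0,0]},
    {"xyz": [0,0,0],"angular": [0,0,0]},
    {"xyz": [0,0,0],"angular": [0,0,0]},
    {"xyz": [0,0,0],"angular": [0,0,0]},
    {"xyz": [0,0,0],"angular": [0,0,0]},
    {"xyz": [0,0,0],"angular": [0,0,0]}
  ],
  "hand": 0,
  "grip_force": 70
}}

```text
clock: 4.1
position: [0.4097, 0.2284, 0.0956]
ee_rot: [0.577, 0.817, -0.001, 0.001]
ft_force: [-7.6, -4.1, 12.0]
grip_width: 0.16
grasp_force: 69.0
```

>>> {"api": "carry_out", "payload": {
  "motion": [
    {"xyz": [0,0,-0.001],"angular": [0,0,-6]},
    {"xyz": [0,0,-0.001],"angular": [0,0,-12]},
    {"xyz": [0,0,-0.001],"angular": [0,0,-18]},
    {"xyz": [0,0,-0.001],"angular": [0,0,-24]},
    {"xyz": [0,0,-0.001],"angular": [0,0,-30]},
    {"xyz": [0,0,-0.001],"angular": [0,0,-36]},
    {"xyz": [0,0,-0.001],"angular": [0,0,-42]},
    {"xyz": [0,0,-0.001],"angular": [0,0,-48]},
    {"xyz": [0,0,-0.001],"angular": [0,0,-54]},
    {"xyz": [0,0,-0.001],"angular": [0,0,-60]},
    {"xyz": [0,0,-0.001],"angular": [0,0,-61]},
    {"xyz": [0,0,-0.001],"angular": [0,0,-61]}
  ]
}}

```text
clock: 5.3
position: [0.4077, 0.2261, 0.0956]
ee_rot: [0.083, 0.997, -0.003, -0.002]
ft_force: [-16.9, -13.7, 22.4]
grip_width: 0.158
grasp_force: 72.9
```

Run:
```python
from h import *
o=get_obs();m=R.from_quat(o['ee_rot']).as_matrix();print(o['position'],np.degrees(np.arctan2(m[1,0],m[0,0])),o['torque'],o['ft_force'],o['joint_pos'].round(2))
snap('wrist','off.png')
```

```text
[0.40767613 0.2260867  0.09560644] 170.46149371384695 [-2.88021865  4.11034069 -0.7284736 ] [-16.8629483  -13.68842132  22.40261538] [ 0.44  0.32 -1.16  1.97  0.33  1.07  0.54]
```

View pics/off.png

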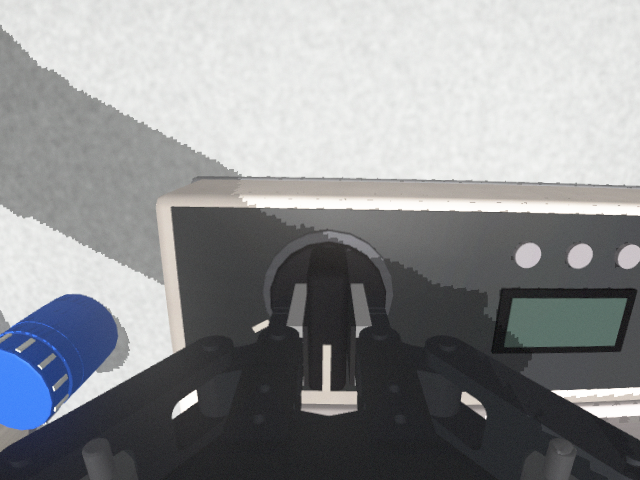

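The switch reads off: the bar now lies square to the panel with its pointer along the shaker's +x, so it turned the full 60°. Next I'll release, lift, and look over the carrier.

>>> {"api": "carry_out", "payload": {
  "motion": [
    {"xyz": [0,0,0],"angular": [0,0,0]},
    {"xyz": [0,0,0],"angular": [0,0,0]},
    {"xyz": [0,0,0],"angular": [0,0,0]},
    {"xyz": [0,0,-0.04],"angular": [0,0,0]},
    {"xyz": [0,0,-0.09],"angular": [0,0,0]},
    {"xyz": [0,0,-0.14],"angular": [0,0,0]},
    {"xyz": [0,0,-0.19],"angular": [0,0,0]},
    {"xyz": [-0.04,0.01,-0.21],"angular": [0,0,0]},
    {"xyz": [-0.09,0.03,-0.21],"angular": [0,0,0]},
    {"xyz": [-0.14,0.04,-0.21],"angular": [0,0,0]},
    {"xyz": [-0.19,0.06,-0.21],"angular": [0,0,0]},
    {"xyz": [-0.2,0.06,-0.21],"angular": [0,0,0]}
  ],
  "hand": 0.5
}}

```text
clock: 6.55
position: [0.6199, 0.255, 0.3033]
ee_rot: [0.083, 0.997, -0.0, -0.001]
ft_force: [0.6, 0.3, -0.8]
grip_width: 0.499
grasp_force: 0.0
```

>>> {"api": "carry_out", "payload": {
  "motion": [
    {"xyz": [0,0,0],"angular": [0,0,0]},
    {"xyz": [0,0,0],"angular": [0,0,0]}
  ],
  "hand": 0.88
}}

```text
clock: 6.75
position: [0.6169, 0.2556, 0.3048]
ee_rot: [0.082, 0.997, 0.0, -0.001]
ft_force: [-0.1, -0.1, 0.1]
grip_width: 0.822
grasp_force: 0.0
```

Run:
```python
from h import *
o=get_obs();print(o['position'],o['joint_pos'].round(2))
snap('wrist','car.png')
```

```text
[0.61690511 0.25563812 0.3048205 ] [ 0.19  0.62 -1.1   1.17  0.55  1.65  0.63]
```

View pics/car.png

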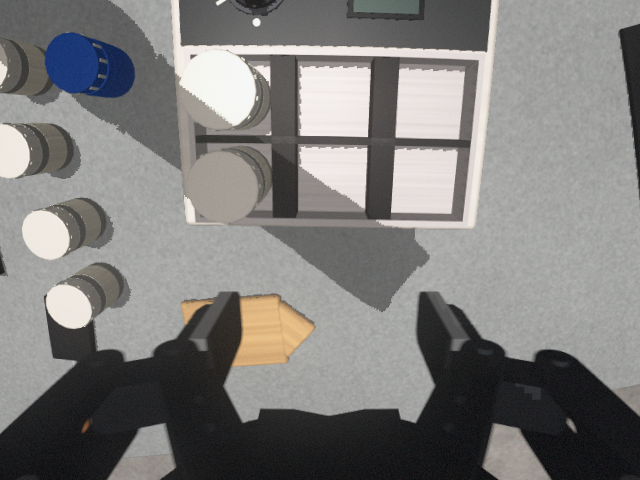

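The carrier view shows finished caps at (217,88) and (222,185), and foam wall crossings near (285,137) and (383,141). The four empty pockets are clear and the waiting caps are down the left side. The pointer is at the off dot, around (257,22).

Run:
```python
from h import *
c=snap('wrist');im=c['img']
g=cv2.cvtColor(im,cv2.COLOR_RGB2GRAY)
# column wall edges: dark spans on rows through the pockets
for r in (75,115,160,205):
    row=g[r,265:480]<75; e=np.flatnonzero(np.diff(row.astype(int)))+265.5; print(r,e)
for u in (335,430):
    col=g[50:235,u]<75;e=np.flatnonzero(np.diff(col.astype(int)))+50.5;print(u,e)
for p in [(285,137),(383,141)]: print(onz(c,*p,.121).round(4))
m=(g>150).astype(np.uint8)*255
for p in [(217,88),(222,185)]: print(onz(c,*p,.164).round(4))
for p in [(188,226),(477,228),(257,22)]: print(onz(c,*p,.121).round(4))
h=cv2.HoughCircles(cv2.medianBlur(g,5),cv2.HOUGH_GRADIENT,1,40,param1=100,param2=22,minRadius=24,maxRadius=46)
for q in h[0]: print(q, onz(c,q[0],q[1],.164 if q[0]>170 else .074).round(4))
```

```text
75 [294.5 297.5 370.5 374.5 385.5 386.5 391.5 393.5 395.5 396.5]
115 [294.5 296.5 369.5 372.5]
160 [272.5 292.5 293.5 297.5 367.5 374.5 375.5 376.5 377.5 390.5]
205 [272.5 297.5 365.5 390.5]
335 [136.5 137.5]
430 [139.5 145.5]
[0.549  0.2307 0.121 ]
[0.5656 0.3111 0.121 ]
[0.507  0.1944 0.164 ]
[0.5751 0.1821 0.164 ]
[0.6101 0.13   0.121 ]
[0.6543 0.3853 0.121 ]
[0.4577 0.2257 0.121 ]
[221.5 188.5  36.6] [0.5776 0.1811 0.164 ]
[ 73.5 303.5  26.6] [ 0.6841 -0.0447  0.074 ]
[ 52.5 229.5  30.1] [ 0.5982 -0.0374  0.074 ]
[ 37.5 151.5  29.3] [ 0.5176 -0.0249  0.074 ]
[106.5  71.5  27. ] [0.4596 0.0701 0.074 ]
```

Carrier centre is (0.558, 0.271) with yaw -10°, and the knob axis and jar positions agree with it. Now picking the first finished jar.

Run:
```python
from h import *
print(delta(.508,.1944,.127,80))
```

```text
xyz [0.0969, -0.0779, 0.1788] turnz 0.6
```

>>> {"api": "carry_out", "payload": {
  "motion": [
    {"xyz": [0.035,-0.028,0.02],"angular": [0,0,0]},
    {"xyz": [0.07,-0.056,0.04],"angular": [0,0,0]},
    {"xyz": [0.097,-0.078,0.07],"angular": [0,0,0.6]},
    {"xyz": [0.097,-0.078,0.1],"angular": [0,0,0.6]},
    {"xyz": [0.097,-0.078,0.13],"angular": [0,0,0.6]},
    {"xyz": [0.097,-0.078,0.16],"angular": [0,0,0.6]},
    {"xyz": [0.097,-0.078,0.177],"angular": [0,0,0.6]},
    {"xyz": [0.097,-0.078,0.179],"angular": [0,0,0.6]},
    {"xyz": [0.097,-0.078,0.179],"angular": [0,0,0.6]}
  ],
  "hand": 0.88
}}

```text
clock: 7.75
position: [0.5086, 0.1941, 0.1272]
ee_rot: [0.087, 0.996, 0.0, 0.0]
ft_force: [-0.3, 0.0, 0.5]
grip_width: 0.878
grasp_force: 0.0
```

>>> {"api": "carry_out", "payload": {
  "motion": [
    {"xyz": [0,0,0],"angular": [0,0,0]},
    {"xyz": [0,0,0],"angular": [0,0,0]},
    {"xyz": [0,0,0],"angular": [0,0,0]},
    {"xyz": [0,0,0],"angular": [0,0,0]},
    {"xyz": [0,0,0],"angular": [0,0,0]}
  ],
  "hand": 0,
  "grip_force": 40
}}

```text
clock: 8.25
position: [0.5092, 0.1944, 0.1279]
ee_rot: [0.088, 0.996, 0.0, 0.001]
ft_force: [-1.4, -1.1, 6.0]
grip_width: 0.648
grasp_force: 41.5
```

Run:
```python
from h import *
print(delta(.4766,-.2101,.20),delta(.4766,-.2101,.042),delta(.50,-.03,.20),get_obs()['joint_pos'].round(2))
```

```text
xyz [-0.0386, -0.4039, -0.0723] xyz [-0.0383, -0.404, 0.0857] xyz [-0.0302, -0.2225, -0.0722] [ 0.49  0.5  -1.16  1.76  0.49  1.21  0.59]
```

>>> {"api": "carry_out", "payload": {
  "motion": [
    {"xyz": [0,0,-0.03],"angular": [0,0,0]},
    {"xyz": [0,0,-0.06],"angular": [0,0,0]},
    {"xyz": [0,-0.02,-0.072],"angular": [0,0,0]},
    {"xyz": [-0.005,-0.06,-0.072],"angular": [0,0,0]},
    {"xyz": [-0.01,-0.105,-0.072],"angular": [0,0,0]},
    {"xyz": [-0.015,-0.15,-0.072],"angular": [0,0,0]},
    {"xyz": [-0.02,-0.195,-0.072],"angular": [0,0,0]},
    {"xyz": [-0.025,-0.24,-0.072],"angular": [0,0,0]},
    {"xyz": [-0.03,-0.285,-0.072],"angular": [0,0,0]},
    {"xyz": [-0.034,-0.33,-0.072],"angular": [0,0,0]},
    {"xyz": [-0.036,-0.37,-0.072],"angular": [0,0,0]},
    {"xyz": [-0.038,-0.404,-0.072],"angular": [0,0,0]}
  ]
}}

```text
clock: 9.45
position: [0.475, -0.2131, 0.199]
ee_rot: [0.088, 0.996, -0.001, 0.0]
ft_force: [0.6, 0.0, -1.9]
grip_width: 0.643
grasp_force: 43.7
```

Run:
```python
from h import *
o=get_obs();print(delta(.4766,-.2101,.042),o['joint_pos'].round(2),o['grip_width'])
```

```text
xyz [-0.001, 0.0035, 0.157] [ 1.38  0.35 -1.24  1.73  0.34  1.3   1.47] 0.6434545451756872
```

>>> {"api": "carry_out", "payload": {
  "motion": [
    {"xyz": [0,0,0.04],"angular": [0,0,0]},
    {"xyz": [0,0,0.08],"angular": [0,0,0]},
    {"xyz": [0,0,0.115],"angular": [0,0,0]},
    {"xyz": [0,0,0.135],"angular": [0,0,0]},
    {"xyz": [0,0,0.148],"angular": [0,0,0]},
    {"xyz": [0,0,0.156],"angular": [0,0,0]},
    {"xyz": [0,0,0.157],"angular": [0,0,0]},
    {"xyz": [0,0,0.157],"angular": [0,0,0]}
  ]
}}

```text
clock: 10.25
position: [0.4762, -0.2108, 0.0421]
ee_rot: [0.088, 0.996, -0.0, 0.001]
ft_force: [0.6, 0.1, -2.1]
grip_width: 0.643
grasp_force: 44.6
```

>>> {"api": "carry_out", "payload": {
  "motion": [
    {"xyz": [0,0,0],"angular": [0,0,0]},
    {"xyz": [0,0,0],"angular": [0,0,0]},
    {"xyz": [0,0,0],"angular": [0,0,0]},
    {"xyz": [0,0,-0.03],"angular": [0,0,0]},
    {"xyz": [0,0,-0.07],"angular": [0,0,0]},
    {"xyz": [0,0,-0.12],"angular": [0,0,0]},
    {"xyz": [0,0,-0.16],"angular": [0,0,0]},
    {"xyz": [0,0,-0.19],"angular": [0,0,0]},
    {"xyz": [0,0,-0.19],"angular": [0,0,0]}
  ],
  "hand": 0.88
}}

```text
clock: 11.15
position: [0.4774, -0.2108, 0.2354]
ee_rot: [0.088, 0.996, -0.001, 0.003]
ft_force: [0.2, 0.7, 0.2]
grip_width: 0.886
grasp_force: 0.0
```

Run:
```python
from h import *
o=get_obs();print(delta(.577,.1819,.26,80),delta(.577,.1819,.128,80))
snap('wrist','t1.png')
```

```text
xyz [-0.0297, 0.404, -0.0254] turnz -0.1 xyz [-0.0289, 0.4043, 0.1066] turnz -0.1
```

View pics/t1.png

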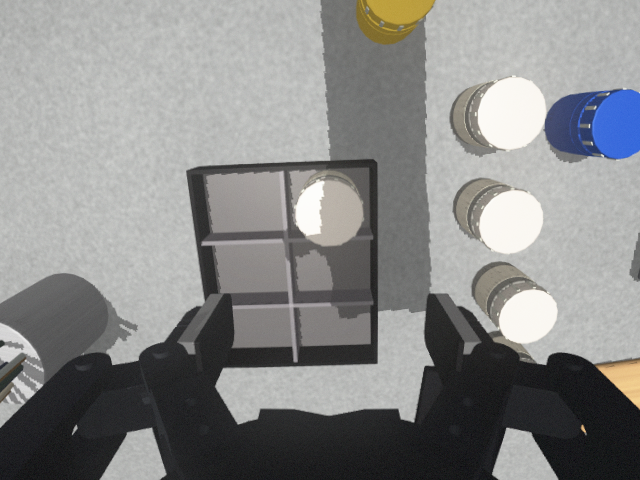

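The picture shows the first finished jar upright in its tray cell at (328,210). Now the second finished jar.

>>> {"api": "carry_out", "payload": {
  "motion": [
    {"xyz": [-0.003,0.03,0],"angular": [0,0,0]},
    {"xyz": [-0.006,0.075,0],"angular": [0,0,0]},
    {"xyz": [-0.01,0.12,0],"angular": [0,0,0]},
    {"xyz": [-0.013,0.165,0],"angular": [0,0,0]},
    {"xyz": [-0.016,0.21,0],"angular": [0,0,0]},
    {"xyz": [-0.02,0.255,0],"angular": [0,0,0]},
    {"xyz": [-0.023,0.3,0],"angular": [0,0,0]},
    {"xyz": [-0.026,0.345,0],"angular": [0,0,0]},
    {"xyz": [-0.029,0.385,0],"angular": [0,0,0]},
    {"xyz": [-0.03,0.403,0.01],"angular": [0,0,0]},
    {"xyz": [-0.03,0.403,0.03],"angular": [0,0,0]},
    {"xyz": [-0.03,0.403,0.03],"angular": [0,0,0]}
  ]
}}

```text
clock: 12.4
position: [0.5738, 0.1811, 0.1978]
ee_rot: [0.087, 0.996, -0.001, -0.002]
ft_force: [0.0, -0.1, -0.4]
grip_width: 0.882
grasp_force: 0.0
```

Run:
```python
from h import *
o=get_obs();print(delta(.577,.1819,.128,80),o['joint_pos'].round(2))
```

```text
xyz [-0.0034, 0.0015, 0.0698] turnz 0.1 [ 0.45  0.55 -1.14  1.52  0.51  1.4   0.67]
```

>>> {"api": "carry_out", "payload": {
  "motion": [
    {"xyz": [-0.001,0.001,0.025],"angular": [0,0,0]},
    {"xyz": [-0.001,0.001,0.05],"angular": [0,0,0]},
    {"xyz": [-0.001,0.001,0.068],"angular": [0,0,0]},
    {"xyz": [-0.001,0.001,0.072],"angular": [0,0,0]},
    {"xyz": [-0.001,0.001,0.072],"angular": [0,0,0]}
  ]
}}

```text
clock: 12.9
position: [0.5764, 0.1815, 0.1293]
ee_rot: [0.088, 0.996, -0.0, -0.0]
ft_force: [0.4, -0.7, -0.3]
grip_width: 0.882
grasp_force: 0.0
```

>>> {"api": "carry_out", "payload": {
  "motion": [
    {"xyz": [0,0,0],"angular": [0,0,0]},
    {"xyz": [0,0,0],"angular": [0,0,0]},
    {"xyz": [0,0,0],"angular": [0,0,0]},
    {"xyz": [0,0,0],"angular": [0,0,0]},
    {"xyz": [0,0,0],"angular": [0,0,0]}
  ],
  "hand": 0
}}

```text
clock: 13.4
position: [0.5772, 0.1821, 0.1307]
ee_rot: [0.088, 0.996, 0.0, 0.001]
ft_force: [-0.5, -0.7, 6.5]
grip_width: 0.642
grasp_force: 43.0
```

Run:
```python
from h import *
print(delta(.6114,-.2285,.20),delta(.6114,-.2285,.042))
```

```text
xyz [-0.1056, -0.3982, -0.0693] xyz [-0.1053, -0.3983, 0.0887]
```

>>> {"api": "carry_out", "payload": {
  "motion": [
    {"xyz": [0,0,-0.03],"angular": [0,0,0]},
    {"xyz": [0,0,-0.06],"angular": [0,0,0]},
    {"xyz": [-0.005,-0.02,-0.07],"angular": [0,0,0]},
    {"xyz": [-0.016,-0.06,-0.07],"angular": [0,0,0]},
    {"xyz": [-0.028,-0.105,-0.07],"angular": [0,0,0]},
    {"xyz": [-0.04,-0.15,-0.07],"angular": [0,0,0]},
    {"xyz": [-0.052,-0.195,-0.07],"angular": [0,0,0]},
    {"xyz": [-0.064,-0.24,-0.07],"angular": [0,0,0]},
    {"xyz": [-0.076,-0.285,-0.07],"angular": [0,0,0]},
    {"xyz": [-0.088,-0.33,-0.07],"angular": [0,0,0]},
    {"xyz": [-0.099,-0.37,-0.07],"angular": [0,0,0]},
    {"xyz": [-0.105,-0.398,-0.07],"angular": [0,0,0]}
  ]
}}

```text
clock: 14.6
position: [0.61, -0.2325, 0.1991]
ee_rot: [0.089, 0.996, -0.0, -0.0]
ft_force: [0.8, -0.2, -2.7]
grip_width: 0.641
grasp_force: 43.4
```

>>> {"api": "carry_out", "payload": {
  "motion": [
    {"xyz": [0,0,0],"angular": [0,0,0]},
    {"xyz": [0,0,0.04],"angular": [0,0,0]},
    {"xyz": [0,0,0.08],"angular": [0,0,0]},
    {"xyz": [0,0,0.11],"angular": [0,0,0]},
    {"xyz": [0,0,0.11],"angular": [0,0,0]}
  ]
}}

```text
clock: 15.1
position: [0.6079, -0.2275, 0.0852]
ee_rot: [0.087, 0.996, 0.001, -0.003]
ft_force: [-0.6, -0.1, -2.1]
grip_width: 0.644
grasp_force: 43.3
```

Run:
```python
from h import *
o=get_obs();print(delta(.6114,-.2285,.045),o['joint_pos'].round(2),o['grip_width'])
```

```text
xyz [-0.0039, -0.0004, 0.0402] [ 0.98  0.73 -1.01  1.51  0.63  1.26  1.28] 0.643836734475302
```

>>> {"api": "carry_out", "payload": {
  "motion": [
    {"xyz": [-0.001,0,0.015],"angular": [0,0,0]},
    {"xyz": [-0.001,0,0.03],"angular": [0,0,0]},
    {"xyz": [-0.001,0,0.038],"angular": [0,0,0]},
    {"xyz": [-0.001,0,0.041],"angular": [0,0,0]},
    {"xyz": [-0.001,0,0.042],"angular": [0,0,0]},
    {"xyz": [-0.001,0,0.042],"angular": [0,0,0]}
  ]
}}

```text
clock: 15.7
position: [0.6117, -0.2286, 0.0478]
ee_rot: [0.088, 0.996, -0.0, 0.0]
ft_force: [-0.1, 0.1, -2.0]
grip_width: 0.642
grasp_force: 43.3
```

>>> {"api": "carry_out", "payload": {
  "motion": [
    {"xyz": [0,0,0],"angular": [0,0,0]},
    {"xyz": [0,0,0],"angular": [0,0,0]},
    {"xyz": [0,0,0],"angular": [0,0,0]},
    {"xyz": [0,0,-0.03],"angular": [0,0,0]},
    {"xyz": [0,0,-0.07],"angular": [0,0,0]},
    {"xyz": [0,0,-0.12],"angular": [0,0,0]},
    {"xyz": [0,0,-0.16],"angular": [0,0,0]},
    {"xyz": [0.03,0,-0.2],"angular": [0,0,0]},
    {"xyz": [0.03,0,-0.2],"angular": [0,0,0]},
    {"xyz": [0.03,0,-0.2],"angular": [0,0,0]}
  ],
  "hand": 0.88
}}

```text
clock: 16.7
position: [0.5819, -0.2236, 0.2485]
ee_rot: [0.088, 0.996, -0.001, 0.001]
ft_force: [0.7, -0.4, -1.2]
grip_width: 0.878
grasp_force: 0.0
```

```bash
cat >> h.py <<'E'
def caps():
    c=camera('wrist') if 0 else camera('top');hsv=cv2.cvtColor(c['img'],cv2.COLOR_RGB2HSV)
    m=((hsv[...,2]>150)&(hsv[...,1]<70)).astype(np.uint8)
    n,l,s,ce=cv2.connectedComponentsWithStats(m)
    for i in range(1,n):
        if 250<s[i,4]<800: print(s[i].tolist(),ce[i].round(1),onz(c,*ce[i],.074).round(4),onz(c,*ce[i],.164).round(4))
E
python3 - <<'E'
from h import *
caps()
o=get_obs();print(o['position'])
snap('wrist','t2.png')
E
```

```text
[402, 120, 7, 60, 260] [405.1 151. ] [ 0.7505 -0.2719  0.074 ] [ 0.7184 -0.2574  0.164 ]
[411, 120, 7, 60, 277] [414.  150.2] [ 0.7525 -0.2907  0.074 ] [ 0.7202 -0.2747  0.164 ]
[289, 165, 26, 26, 519] [301.7 177.5] [ 0.6897 -0.0536  0.074 ] [ 0.6623 -0.0562  0.164 ]
[87, 194, 30, 30, 662] [101.5 208.4] [0.6182 0.3572 0.074 ] [0.5964 0.3223 0.164 ]
[128, 201, 31, 31, 682] [142.9 216.2] [0.6026 0.2719 0.074 ] [0.5821 0.2437 0.164 ]
[286, 204, 27, 26, 542] [298.9 216.7] [ 0.6055 -0.049   0.074 ] [ 0.5847 -0.052   0.164 ]
[169, 209, 34, 35, 789] [185.3 224.4] [0.5864 0.1843 0.074 ] [0.5671 0.163  0.164 ]
[78, 227, 30, 34, 702] [ 92.3 242.5] [0.5465 0.3699 0.074 ] [0.5304 0.3341 0.164 ]
[119, 235, 31, 31, 694] [134.2 249.8] [0.5324 0.2847 0.074 ] [0.5174 0.2555 0.164 ]
[292, 248, 27, 27, 560] [304.6 260.9] [ 0.5129 -0.0622  0.074 ] [ 0.4994 -0.0641  0.164 ]
[288, 291, 28, 27, 587] [301.2 304.2] [ 0.4249 -0.0567  0.074 ] [ 0.4183 -0.059   0.164 ]
[ 0.58165791 -0.22375951  0.24705364]
```

View pics/t2.png

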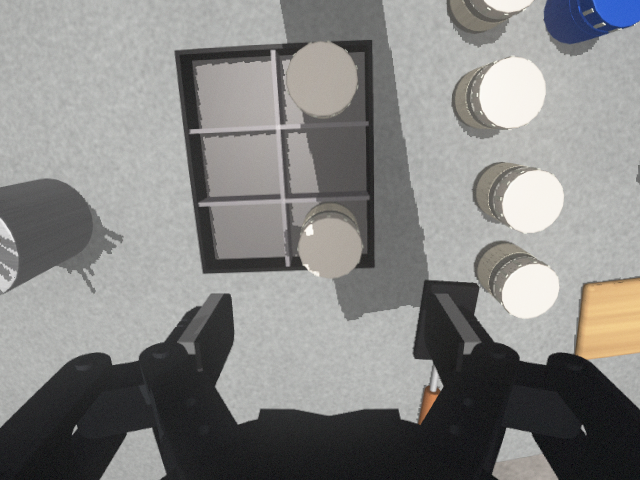

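Both finished jars stand upright in the tray at (322,80) and (330,245), and the waiting jars haven't moved. Now the first waiting jar, at (0.690, -0.0535).

>>> {"api": "carry_out", "payload": {
  "motion": [
    {"xyz": [-0.015,0.04,0],"angular": [0,0,0]},
    {"xyz": [-0.034,0.083,0],"angular": [0,0,0]},
    {"xyz": [-0.053,0.126,0.02],"angular": [0,0,0]},
    {"xyz": [-0.07,0.165,0.04],"angular": [0,0,0]},
    {"xyz": [-0.077,0.186,0.06],"angular": [0,0,0]},
    {"xyz": [-0.077,0.186,0.09],"angular": [0,0,0]},
    {"xyz": [-0.077,0.186,0.125],"angular": [0,0,0]},
    {"xyz": [-0.077,0.186,0.16],"angular": [0,0,0]},
    {"xyz": [-0.077,0.186,0.19],"angular": [0,0,0]},
    {"xyz": [-0.077,0.186,0.205],"angular": [0,0,0]},
    {"xyz": [-0.077,0.186,0.208],"angular": [0,0,0]},
    {"xyz": [-0.077,0.186,0.208],"angular": [0,0,0]}
  ],
  "hand": 0.95
}}

```text
clock: 18.0
position: [0.6903, -0.0533, 0.0394]
ee_rot: [0.088, 0.996, 0.0, -0.0]
ft_force: [-0.5, 0.1, 1.0]
grip_width: 0.952
grasp_force: 0.0
```

>>> {"api": "carry_out", "payload": {
  "motion": [
    {"xyz": [0,0,0],"angular": [0,0,0]},
    {"xyz": [0,0,0],"angular": [0,0,0]},
    {"xyz": [0,0,0],"angular": [0,0,0]},
    {"xyz": [0,0,0],"angular": [0,0,0]},
    {"xyz": [0,0,0],"angular": [0,0,0]}
  ],
  "hand": 0
}}

```text
clock: 18.5
position: [0.6911, -0.0536, 0.0411]
ee_rot: [0.088, 0.996, -0.0, 0.001]
ft_force: [-0.3, -0.5, 6.7]
grip_width: 0.644
grasp_force: 42.3
```

Run:
```python
from h import *
print(delta(.6071,.3476,.23,80),get_obs()['joint_pos'].round(2))
```

```text
xyz [0.1523, 0.3804, -0.1892] turnz -0.1 [ 0.63  0.85 -0.96  1.41  0.71  1.24  1.  ]
```

>>> {"api": "carry_out", "payload": {
  "motion": [
    {"xyz": [0,0,-0.04],"angular": [0,0,0]},
    {"xyz": [0,0,-0.085],"angular": [0,0,0]},
    {"xyz": [0.006,0.015,-0.13],"angular": [0,0,0]},
    {"xyz": [0.018,0.045,-0.165],"angular": [0,0,0]},
    {"xyz": [0.034,0.085,-0.18],"angular": [0,0,0]},
    {"xyz": [0.05,0.127,-0.18],"angular": [0,0,0]},
    {"xyz": [0.068,0.17,-0.18],"angular": [0,0,0]},
    {"xyz": [0.085,0.213,-0.18],"angular": [0,0,0]},
    {"xyz": [0.102,0.256,-0.18],"angular": [0,0,0]},
    {"xyz": [0.12,0.3,-0.18],"angular": [0,0,0]},
    {"xyz": [0.137,0.342,-0.18],"angular": [0,0,0]},
    {"xyz": [0.152,0.38,-0.18],"angular": [0,0,0]}
  ]
}}

```text
clock: 19.7
position: [0.6057, 0.3493, 0.2197]
ee_rot: [0.087, 0.996, 0.0, 0.0]
ft_force: [0.1, -0.4, -1.0]
grip_width: 0.645
grasp_force: 43.3
```

>>> {"api": "carry_out", "payload": {
  "motion": [
    {"xyz": [0,0,0],"angular": [0,0,0]},
    {"xyz": [0,0,0.02],"angular": [0,0,0]},
    {"xyz": [0,0,0.035],"angular": [0,0,0]},
    {"xyz": [0,0,0.035],"angular": [0,0,0]},
    {"xyz": [0,0,0.035],"angular": [0,0,0]}
  ]
}}

```text
clock: 20.2
position: [0.6069, 0.3465, 0.1843]
ee_rot: [0.088, 0.996, -0.0, -0.0]
ft_force: [-0.3, -0.0, -0.6]
grip_width: 0.648
grasp_force: 43.4
```

Run:
```python
from h import *
o=get_obs();print(delta(.6071,.3476,.131,80),o['joint_pos'].round(2))
c=camera('wrist');t=camera('side')
a=c['img'];p=proj(t,[.607,.3476,.15]);u,v=int(p[0]),int(p[1]);b=cv2.resize(t['img'][v-70:v+70,u-90:u+90],None,fx=3.43,fy=3.43)
cv2.imwrite('pics/p1.png',np.hstack([cv2.resize(a,None,fx=.6,fy=.6)[:,:],cv2.resize(b,(416,288))])[...,::-1])
```

```text
xyz [0.0, 0.0012, 0.0533] turnz -0.1 [ 0.04  0.74 -1.04  1.26  0.63  1.47  0.46]
```

View pics/p1.png

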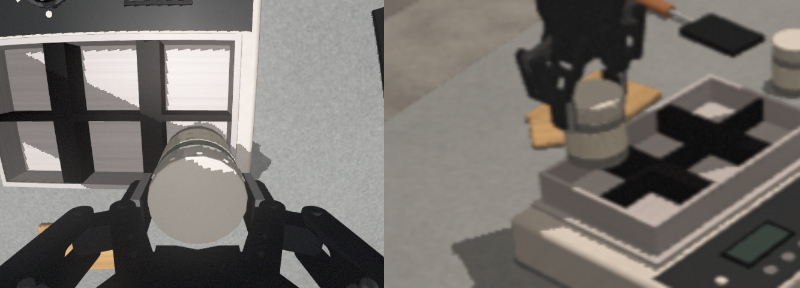

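The jar hangs upright over the far pocket, held square. Lowering it now.

>>> {"api": "carry_out", "payload": {
  "motion": [
    {"xyz": [0,0.001,0.015],"angular": [0,0,0]},
    {"xyz": [0,0.001,0.03],"angular": [0,0,0]},
    {"xyz": [0,0.001,0.04],"angular": [0,0,0]},
    {"xyz": [0,0.001,0.048],"angular": [0,0,0]},
    {"xyz": [0,0.001,0.053],"angular": [0,0,0]},
    {"xyz": [0,0.001,0.053],"angular": [0,0,0]}
  ]
}}

```text
clock: 20.9
position: [0.6143, 0.3469, 0.135]
ee_rot: [0.091, 0.996, 0.003, 0.007]
ft_force: [19.9, -1.3, 17.9]
grip_width: 0.643
grasp_force: 41.7
```

>>> {"api": "carry_out", "payload": {
  "motion": [
    {"xyz": [0,0,-0.02],"angular": [0,0,0]},
    {"xyz": [0,0,-0.035],"angular": [0,0,0]},
    {"xyz": [-0.006,0,-0.04],"angular": [0,0,0]},
    {"xyz": [-0.006,0,-0.04],"angular": [0,0,0]},
    {"xyz": [-0.006,0,-0.04],"angular": [0,0,0]}
  ]
}}

```text
clock: 21.4
position: [0.6127, 0.3468, 0.1701]
ee_rot: [0.088, 0.996, -0.0, -0.0]
ft_force: [-0.3, -1.0, -0.9]
grip_width: 0.64
grasp_force: 43.0
```

Run:
```python
from h import *
o=get_obs();print(o['position'])
c=camera('wrist')
cv2.imwrite('pics/p2.png',c['img'][...,::-1])
```

```text
[0.61271852 0.34676869 0.17008997]
```

View pics/p2.png

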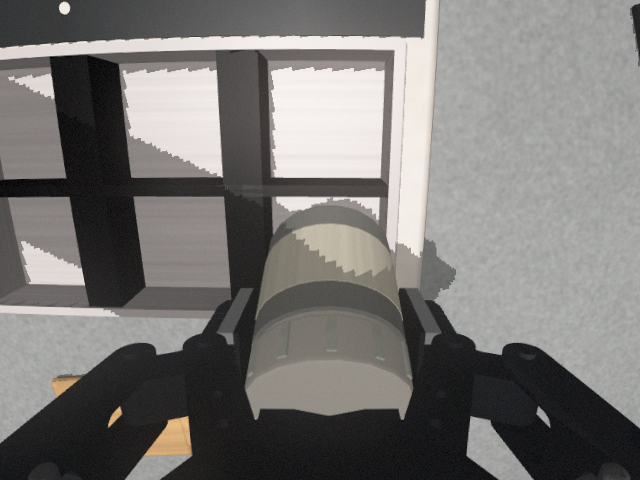

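The jar has pitched in the grip because its bottom caught the middle foam wall, so it needs to go further toward +x. I'll re-measure the divider from both cameras, then stand the jar upright on open bench and re-grip it.

Run:
```python
from h import *
c=camera('wrist');t=camera('top')
g=cv2.cvtColor(c['img'],cv2.COLOR_RGB2GRAY)
for u in (170,300,340,375): print(u,g[174:202,u].tolist())
print('wr',[onz(c,u,187,.121).round(4).tolist() for u in (60,170,330)])
f=lambda u,v,z:onz(t,u/3.5+40-.36,v/3.5+175-.36,z)
print('top',[f(145,165,.121).round(4).tolist(),f(530,238,.121).round(4).tolist()])
th=np.radians(-10);ex=np.array([np.cos(th),np.sin(th)])
for P in [onz(c,170,187,.121),onz(c,330,187,.121),f(145,165,.121),f(530,238,.121)]: print('local x vs (.558,.271):',round(float((P[:2]-[.558,.271])@ex)*1000,1))
o=get_obs();print(delta(.60,.02,.20),delta(.66,-.05,.20))
```

```text
170 [137, 138, 138, 109, 65, 40, 46, 42, 37, 45, 42, 49, 44, 45, 44, 44, 43, 47, 45, 43, 43, 44, 43, 131, 135, 130, 132, 132]
300 [234, 236, 234, 215, 115, 61, 61, 61, 63, 59, 64, 66, 76, 75, 73, 74, 72, 73, 76, 71, 70, 72, 87, 184, 232, 233, 230, 231]
340 [232, 233, 234, 223, 160, 72, 68, 67, 67, 66, 69, 68, 75, 78, 77, 77, 72, 72, 74, 74, 77, 75, 72, 178, 232, 215, 164, 146]
375 [230, 231, 231, 230, 203, 70, 69, 69, 67, 67, 69, 68, 70, 79, 73, 75, 74, 75, 76, 75, 72, 74, 74, 139, 213, 231, 231, 231]
wr [[0.5463, 0.2159, 0.121], [0.5575, 0.2749, 0.121], [0.5721, 0.3554, 0.121]]
top [[0.5793, 0.3763, 0.121], [0.5399, 0.16, 0.121]]
local x vs (.558,.271): -1.1
local x vs (.558,.271): -0.7
local x vs (.558,.271): 2.6
local x vs (.558,.271): 1.4
xyz [-0.0446, -0.3241, -0.0295] xyz [-0.1159, -0.3826, -0.0295]
```

>>> {"api": "carry_out", "payload": {
  "motion": [
    {"xyz": [0,0,-0.03],"angular": [0,0,0]},
    {"xyz": [-0.01,-0.025,-0.04],"angular": [0,0,0]},
    {"xyz": [-0.025,-0.065,-0.04],"angular": [0,0,0]},
    {"xyz": [-0.042,-0.105,-0.04],"angular": [0,0,0]},
    {"xyz": [-0.058,-0.145,-0.04],"angular": [0,0,0]},
    {"xyz": [-0.076,-0.187,-0.04],"angular": [0,0,0]},
    {"xyz": [-0.094,-0.23,-0.04],"angular": [0,0,0]},
    {"xyz": [-0.11,-0.272,-0.03],"angular": [0,0,0]},
    {"xyz": [-0.128,-0.312,0],"angular": [0,0,0]},
    {"xyz": [-0.144,-0.346,0.03],"angular": [0,0,0]},
    {"xyz": [-0.154,-0.366,0.06],"angular": [0,0,0]},
    {"xyz": [-0.154,-0.366,0.08],"angular": [0,0,0]}
  ]
}}

```text
clock: 22.75
position: [0.7002, -0.0462, 0.0876]
ee_rot: [0.091, 0.996, -0.001, -0.001]
ft_force: [-0.2, -0.4, -1.3]
grip_width: 0.645
grasp_force: 43.2
```

>>> {"api": "carry_out", "payload": {
  "motion": [
    {"xyz": [0,0,0.01],"angular": [0,0,0]},
    {"xyz": [0,0,0.025],"angular": [0,0,0]},
    {"xyz": [0,0,0.035],"angular": [0,0,0]},
    {"xyz": [0,0,0.042],"angular": [0,0,0]},
    {"xyz": [0,0,0.047],"angular": [0,0,0]},
    {"xyz": [0,0,0.05],"angular": [0,0,0]},
    {"xyz": [0,0,0.052],"angular": [0,0,0]},
    {"xyz": [0,0,0.052],"angular": [0,0,0]}
  ],
  "grip_force": 20
}}

```text
clock: 23.55
position: [0.7007, -0.0402, 0.0394]
ee_rot: [0.088, 0.996, -0.0, 0.0]
ft_force: [0.4, -0.9, -1.5]
grip_width: 0.644
grasp_force: 43.2
```

Run:
```python
from h import *
t=camera('side');p=proj(t,[.70,-.04,.04]);u,v=int(p[0]),int(p[1]);b=cv2.resize(t['img'][v-50:v+50,u-67:u+67],(536,400),interpolation=cv2.INTER_CUBIC)
cv2.imwrite('pics/b1.png',b[...,::-1])
```

```text
(no output)
```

View pics/b1.png

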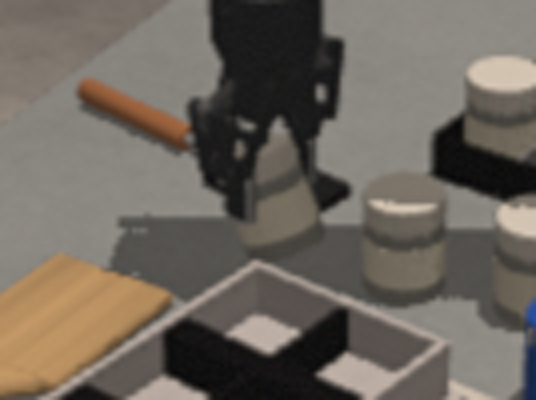

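The side crop shows the jar pitched about 20° and just off the bench at (285,235), clear of its neighbours. I'll press it down gently to square it up.

>>> {"api": "carry_out", "payload": {
  "motion": [
    {"xyz": [0,0,0.002],"angular": [0,0,0]},
    {"xyz": [0,0,0.004],"angular": [0,0,0]},
    {"xyz": [0,0,0.006],"angular": [0,0,0]},
    {"xyz": [0,0,0.008],"angular": [0,0,0]},
    {"xyz": [0,0,0.01],"angular": [0,0,0]},
    {"xyz": [0,0,0.01],"angular": [0,0,0]}
  ],
  "hand": 0,
  "grip_force": 20
}}

```text
clock: 24.2
position: [0.7042, -0.0402, 0.0357]
ee_rot: [0.088, 0.996, -0.0, 0.004]
ft_force: [-6.3, -2.4, 33.9]
grip_width: 0.642
grasp_force: 48.8
```

>>> {"api": "carry_out", "payload": {
  "motion": [
    {"xyz": [0,0,-0.006],"angular": [0,0,0]},
    {"xyz": [0,0,-0.006],"angular": [0,0,0]},
    {"xyz": [0,0,-0.006],"angular": [0,0,0]}
  ]
}}

```text
clock: 24.5
position: [0.7016, -0.0402, 0.0364]
ee_rot: [0.088, 0.996, 0.0, 0.001]
ft_force: [-0.0, -0.7, 9.4]
grip_width: 0.64
grasp_force: 46.2
```

>>> {"api": "carry_out", "payload": {
  "motion": [
    {"xyz": [0,0,0],"angular": [0,0,0]},
    {"xyz": [0,0,0],"angular": [0,0,0]},
    {"xyz": [0,0,0],"angular": [0,0,0]},
    {"xyz": [0,0,0],"angular": [0,0,0]},
    {"xyz": [0,0,0],"angular": [0,0,0]}
  ],
  "hand": 0.75
}}

```text
clock: 25.0
position: [0.7005, -0.0402, 0.0351]
ee_rot: [0.088, 0.996, -0.0, -0.0]
ft_force: [-0.1, 0.5, 0.5]
grip_width: 0.75
grasp_force: 0.0
```

>>> {"api": "carry_out", "payload": {
  "motion": [
    {"xyz": [0,0,-0.02],"angular": [0,0,0]},
    {"xyz": [0,0,-0.06],"angular": [0,0,0]},
    {"xyz": [0,0,-0.11],"angular": [0,0,0]},
    {"xyz": [0,-0.04,-0.15],"angular": [0,0,0]},
    {"xyz": [0,-0.09,-0.19],"angular": [0,0,0]},
    {"xyz": [0,-0.14,-0.2],"angular": [0,0,0]},
    {"xyz": [0,-0.16,-0.2],"angular": [0,0,0]},
    {"xyz": [0,-0.16,-0.2],"angular": [0,0,0]}
  ],
  "hand": 0.95
}}

```text
clock: 25.8
position: [0.672, -0.2058, 0.238]
ee_rot: [0.093, 0.996, -0.002, 0.001]
ft_force: [-0.4, -0.7, -0.1]
grip_width: 0.95
grasp_force: 0.0
```

Run:
```python
from h import *
caps();print(get_obs()['position'])
t=camera('side')
for p in [(.70,-.04),(.605,-.049)]:
    q=proj(t,[*p,.04]);u,v=int(q[0]),int(q[1]);cv2.imwrite('pics/s%d.png'%(p[0]*100),t['img'][v-25:v+25,u-25:u+25,::-1])
    h=cv2.cvtColor(t['img'][v-25:v+25,u-25:u+25],cv2.COLOR_RGB2HSV);k=max(cv2.findContours(((h[...,0]>8)&(h[...,0]<40)&(h[...,1]>30)).astype(np.uint8),0,2)[0],key=cv2.contourArea);print(cv2.boundingRect(k),cv2.minAreaRect(k))
```

```text
[393, 49, 8, 61, 259] [396.5  80.4] [ 0.9102 -0.2558  0.074 ] [ 0.8655 -0.2426  0.164 ]
[384, 51, 9, 60, 259] [388.   81.5] [ 0.9074 -0.2374  0.074 ] [ 0.863  -0.2256  0.164 ]
[282, 170, 27, 25, 528] [294.8 182. ] [ 0.6798 -0.0393  0.074 ] [ 0.6532 -0.043   0.164 ]
[87, 193, 30, 31, 670] [101.5 208.3] [0.6182 0.3572 0.074 ] [0.5965 0.3223 0.164 ]
[128, 201, 31, 31, 689] [143.  216.2] [0.6027 0.2718 0.074 ] [0.5821 0.2436 0.164 ]
[286, 204, 27, 26, 548] [298.9 216.6] [ 0.6055 -0.0492  0.074 ] [ 0.5847 -0.0522  0.164 ]
[78, 227, 30, 34, 711] [ 92.3 242.6] [0.5464 0.3699 0.074 ] [0.5303 0.3341 0.164 ]
[119, 235, 31, 31, 703] [134.2 249.8] [0.5324 0.2848 0.074 ] [0.5173 0.2556 0.164 ]
[291, 248, 28, 27, 568] [304.5 261. ] [ 0.5128 -0.0621  0.074 ] [ 0.4993 -0.0641  0.164 ]
[288, 291, 28, 27, 596] [301.3 304.2] [ 0.4249 -0.0568  0.074 ] [ 0.4183 -0.0592  0.164 ]
[458, 400, 16, 80, 451] [464.7 441.2] [ 0.1674 -0.3742  0.074 ] [ 0.181  -0.3517  0.164 ]
[215, 462, 28, 18, 304] [226.  469.6] [0.1126 0.0805 0.074 ] [0.1305 0.0674 0.164 ]
[ 0.67227963 -0.20166405  0.23719796]
(9, 13, 36, 37) ((26.837562561035156, 31.274112701416016), (33.058631896972656, 37.9034309387207), 4.085616588592529)
(15, 10, 22, 33) ((25.5, 26.0), (21.0, 32.0), 0.0)
```

Jar 1 is upright again at (0.680, -0.039), with a blob the same size as its neighbours'. I'll regrasp it there.

>>> {"api": "carry_out", "payload": {
  "motion": [
    {"xyz": [0.006,0.045,0],"angular": [0,0,0]},
    {"xyz": [0.012,0.09,0.01],"angular": [0,0,0]},
    {"xyz": [0.018,0.13,0.03],"angular": [0,0,0]},
    {"xyz": [0.021,0.161,0.05],"angular": [0,0,0]},
    {"xyz": [0.021,0.161,0.08],"angular": [0,0,0]},
    {"xyz": [0.021,0.161,0.115],"angular": [0,0,0]},
    {"xyz": [0.021,0.161,0.15],"angular": [0,0,0]},
    {"xyz": [0.021,0.161,0.18],"angular": [0,0,0]},
    {"xyz": [0.021,0.161,0.196],"angular": [0,0,0]},
    {"xyz": [0.021,0.161,0.199],"angular": [0,0,0]},
    {"xyz": [0.021,0.161,0.199],"angular": [0,0,0]}
  ]
}}

```text
clock: 27.0
position: [0.6805, -0.0346, 0.0373]
ee_rot: [0.087, 0.996, 0.0, 0.0]
ft_force: [0.4, 0.4, -0.3]
grip_width: 0.953
grasp_force: 0.0
```

>>> {"api": "carry_out", "payload": {
  "motion": [
    {"xyz": [0,0,0],"angular": [0,0,0]},
    {"xyz": [0,0,0],"angular": [0,0,0]},
    {"xyz": [0,0,0],"angular": [0,0,0]},
    {"xyz": [0,0,0],"angular": [0,0,0]},
    {"xyz": [0,0,0],"angular": [0,0,0]}
  ],
  "hand": 0,
  "grip_force": 60
}}

```text
clock: 27.5
position: [0.6813, -0.0355, 0.0384]
ee_rot: [0.088, 0.996, -0.0, 0.001]
ft_force: [-0.9, -0.8, 8.1]
grip_width: 0.642
grasp_force: 63.7
```

Run:
```python
from h import *
print(delta(.610,.3474,.23,80),get_obs()['joint_pos'].round(2))
```

```text
xyz [0.1365, 0.3646, -0.1919] turnz -0.1 [ 0.62  0.83 -0.97  1.45  0.7   1.23  0.96]
```

>>> {"api": "carry_out", "payload": {
  "motion": [
    {"xyz": [0,0,-0.04],"angular": [0,0,0]},
    {"xyz": [0,0,-0.085],"angular": [0,0,0]},
    {"xyz": [0.006,0.015,-0.13],"angular": [0,0,0]},
    {"xyz": [0.017,0.045,-0.165],"angular": [0,0,0]},
    {"xyz": [0.032,0.085,-0.18],"angular": [0,0,0]},
    {"xyz": [0.047,0.127,-0.18],"angular": [0,0,0]},
    {"xyz": [0.063,0.17,-0.18],"angular": [0,0,0]},
    {"xyz": [0.079,0.213,-0.18],"angular": [0,0,0]},
    {"xyz": [0.095,0.256,-0.18],"angular": [0,0,0]},
    {"xyz": [0.112,0.3,-0.18],"angular": [0,0,0]},
    {"xyz": [0.128,0.342,-0.18],"angular": [0,0,0]},
    {"xyz": [0.137,0.365,-0.18],"angular": [0,0,0]}
  ]
}}

```text
clock: 28.7
position: [0.6064, 0.3523, 0.217]
ee_rot: [0.085, 0.996, 0.001, -0.0]
ft_force: [-0.6, 0.5, -0.9]
grip_width: 0.637
grasp_force: 64.0
```

>>> {"api": "carry_out", "payload": {
  "motion": [
    {"xyz": [0,0,0],"angular": [0,0,0]},
    {"xyz": [0,0,0.02],"angular": [0,0,0]},
    {"xyz": [0,0,0.035],"angular": [0,0,0]},
    {"xyz": [0,0,0.044],"angular": [0,0,0]},
    {"xyz": [0,0,0.044],"angular": [0,0,0]},
    {"xyz": [0,0,0.044],"angular": [0,0,0]}
  ]
}}

```text
clock: 29.3
position: [0.6092, 0.3473, 0.1726]
ee_rot: [0.088, 0.996, 0.0, 0.0]
ft_force: [0.0, 0.3, -1.6]
grip_width: 0.641
grasp_force: 64.1
```

```bash
cat >> h.py <<'E'
def hcap(ztop):
    "cap ellipse held in the gripper, wrist view: prints rows of the bright cap along centre column and cap point"
    c=camera('wrist');g=cv2.cvtColor(c['img'],cv2.COLOR_RGB2GRAY);m=((g>70)).astype(np.uint8)
    print(g[200:420:6,328].tolist());return c
E
python3 - <<'E'
from h import *
o=get_obs();print(delta(.610,.3474,.129,80))
c=hcap(0)
P=o['position']
# predicted rows of upright centred jar top disc: near/far edge along tool x, and bottom near edge
Rt=R.from_quat(o['ee_rot'])
for n,l in [('top far',(-.028,0,-.036)),('top near',(.028,0,-.036)),('cap low near',(.028,0,-.019)),('bottom near',(.028,0,.038)),('left',(0,-.028,-.036))]: print(n,np.round(proj(c,P+Rt.apply(l)),1))
E
```

```text
xyz [-0.0008, 0.0002, 0.0436] turnz -0.1
[68, 202, 111, 129, 119, 129, 174, 79, 152, 121, 119, 235, 160, 158, 158, 157, 158, 159, 158, 155, 155, 154, 156, 155, 154, 155, 152, 152, 150, 150, 150, 150, 151, 151, 148, 148, 48]
top far [326.4 424.5]
top near [325.9 274.6]
cap low near [326.3 256. ]
bottom near [327.  217.5]
left [239.6 355. ]
```

>>> {"api": "carry_out", "payload": {
  "motion": [
    {"xyz": [-0.003,0,0],"angular": [0,0,0]},
    {"xyz": [-0.003,0,0.008],"angular": [0,0,0]},
    {"xyz": [-0.003,0,0.016],"angular": [0,0,0]},
    {"xyz": [-0.003,0,0.02],"angular": [0,0,0]},
    {"xyz": [-0.003,0,0.022],"angular": [0,0,0]},
    {"xyz": [-0.003,0,0.022],"angular": [0,0,0]}
  ]
}}

```text
clock: 29.95
position: [0.6117, 0.3471, 0.1499]
ee_rot: [0.088, 0.996, -0.0, -0.0]
ft_force: [-0.2, -0.1, -0.8]
grip_width: 0.641
grasp_force: 64.1
```

>>> {"api": "carry_out", "payload": {
  "motion": [
    {"xyz": [0,0,0.008],"angular": [0,0,0]},
    {"xyz": [0,0,0.014],"angular": [0,0,0]},
    {"xyz": [0,0,0.018],"angular": [0,0,0]},
    {"xyz": [0,0,0.021],"angular": [0,0,0]},
    {"xyz": [0,0,0.021],"angular": [0,0,0]}
  ]
}}

```text
clock: 30.45
position: [0.6118, 0.3472, 0.129]
ee_rot: [0.088, 0.996, -0.0, -0.0]
ft_force: [-0.9, -0.3, -0.7]
grip_width: 0.636
grasp_force: 64.4
```

Run:
```python
from h import *
caps()
```

```text
[161, 199, 62, 38, 466] [205.2 215.8] [0.6051 0.1445 0.074 ] [0.5844 0.1263 0.164 ]
[373, 200, 26, 26, 521] [385.6 212.9] [ 0.6154 -0.229   0.074 ] [ 0.5939 -0.2179  0.164 ]
[286, 204, 27, 26, 528] [298.9 216.7] [ 0.6054 -0.0492  0.074 ] [ 0.5846 -0.0521  0.164 ]
[591, 232, 49, 40, 361] [616.5 241. ] [ 0.561  -0.6982  0.074 ] [ 0.5437 -0.6503  0.164 ]
[49, 242, 54, 67, 318] [ 69.6 268.2] [0.4935 0.4103 0.074 ] [0.4815 0.3713 0.164 ]
[292, 248, 26, 27, 552] [304.5 260.8] [ 0.513  -0.0621  0.074 ] [ 0.4995 -0.0641  0.164 ]
[365, 265, 26, 27, 556] [377.6 278.4] [ 0.4785 -0.2112  0.074 ] [ 0.4677 -0.2014  0.164 ]
[596, 264, 44, 136, 431] [616.6 355.6] [ 0.3321 -0.6774  0.074 ] [ 0.3328 -0.6311  0.164 ]
```

>>> {"api": "carry_out", "payload": {
  "motion": [
    {"xyz": [0,0,0],"angular": [0,0,0]},
    {"xyz": [0,0,0],"angular": [0,0,0]},
    {"xyz": [0,0,0],"angular": [0,0,0]},
    {"xyz": [0,0,-0.03],"angular": [0,0,0]},
    {"xyz": [0,0,-0.075],"angular": [0,0,0]},
    {"xyz": [-0.005,-0.03,-0.09],"angular": [0,0,0]},
    {"xyz": [-0.012,-0.075,-0.09],"angular": [0,0,0]},
    {"xyz": [-0.019,-0.12,-0.09],"angular": [0,0,0]},
    {"xyz": [-0.026,-0.165,-0.09],"angular": [0,0,0]},
    {"xyz": [-0.033,-0.21,-0.09],"angular": [0,0,0]},
    {"xyz": [-0.04,-0.255,-0.09],"angular": [0,0,0]},
    {"xyz": [-0.047,-0.3,-0.09],"angular": [0,0,0]}
  ],
  "hand": 0.85
}}

```text
clock: 31.7
position: [0.6056, 0.0417, 0.2196]
ee_rot: [0.088, 0.996, -0.0, 0.0]
ft_force: [1.4, 0.3, 0.5]
grip_width: 0.847
grasp_force: 0.0
```

Run:
```python
from h import *
caps()
print(delta(.604,-.0492,.038,80))
```

```text
[186, 103, 44, 31, 741] [207.5 118. ] [0.8189 0.1492 0.074 ] [0.7814 0.1307 0.164 ]
[129, 201, 30, 31, 653] [143.  216.1] [0.603  0.2717 0.074 ] [0.5824 0.2435 0.164 ]
[373, 200, 26, 26, 522] [385.6 212.9] [ 0.6154 -0.229   0.074 ] [ 0.5939 -0.2178  0.164 ]
[169, 209, 34, 33, 769] [185.3 224.4] [0.5864 0.1844 0.074 ] [0.5671 0.1631 0.164 ]
[78, 227, 30, 31, 655] [ 92.3 241.9] [0.5478 0.37   0.074 ] [0.5316 0.3341 0.164 ]
[591, 232, 49, 40, 365] [616.5 241. ] [ 0.5611 -0.6983  0.074 ] [ 0.5438 -0.6503  0.164 ]
[120, 235, 30, 31, 667] [134.3 249.7] [0.5325 0.2846 0.074 ] [0.5175 0.2554 0.164 ]
[365, 265, 26, 27, 558] [377.6 278.4] [ 0.4786 -0.2112  0.074 ] [ 0.4678 -0.2014  0.164 ]
[607, 321, 33, 79, 347] [620.2 370.4] [ 0.304  -0.6815  0.074 ] [ 0.3069 -0.6349  0.164 ]
[217, 462, 24, 18, 259] [226.9 469.8] [0.1122 0.0787 0.074 ] [0.1301 0.0657 0.164 ]
xyz [-0.012, -0.0792, 0.1813] turnz -0.6
```

>>> {"api": "carry_out", "payload": {
  "motion": [
    {"xyz": [-0.007,-0.045,0],"angular": [0,0,0]},
    {"xyz": [-0.014,-0.085,0.01],"angular": [0,0,0]},
    {"xyz": [-0.015,-0.092,0.03],"angular": [0,0,0]},
    {"xyz": [-0.015,-0.092,0.06],"angular": [0,0,0]},
    {"xyz": [-0.015,-0.092,0.09],"angular": [0,0,0]},
    {"xyz": [-0.015,-0.092,0.125],"angular": [0,0,0]},
    {"xyz": [-0.015,-0.092,0.155],"angular": [0,0,0]},
    {"xyz": [-0.015,-0.092,0.175],"angular": [0,0,0]},
    {"xyz": [-0.015,-0.092,0.181],"angular": [0,0,0]},
    {"xyz": [-0.015,-0.092,0.181],"angular": [0,0,0]}
  ],
  "hand": 0.95
}}

```text
clock: 32.75
position: [0.6046, -0.0494, 0.0384]
ee_rot: [0.087, 0.996, 0.0, -0.0]
ft_force: [0.6, 0.7, 0.1]
grip_width: 0.949
grasp_force: 0.0
```

>>> {"api": "carry_out", "payload": {
  "motion": [
    {"xyz": [0,0,0],"angular": [0,0,0]},
    {"xyz": [0,0,0],"angular": [0,0,0]},
    {"xyz": [0,0,0],"angular": [0,0,0]},
    {"xyz": [0,0,0],"angular": [0,0,0]},
    {"xyz": [0,0,0],"angular": [0,0,0]}
  ],
  "hand": 0
}}

```text
clock: 33.25
position: [0.6057, -0.0495, 0.0401]
ee_rot: [0.088, 0.996, -0.0, 0.001]
ft_force: [-0.9, -0.4, 7.3]
grip_width: 0.639
grasp_force: 63.4
```

```bash
cat >> h.py <<'E'
def held(off):
    "jar offset along tool x in the hand, from the cap's near top edge in the wrist view; off = TCP height over jar bottom"
    c=camera('wrist');o=get_obs();g=cv2.cvtColor(c['img'],cv2.COLOR_RGB2GRAY).astype(float);Rt=R.from_quat(o['ee_rot']);P=o['position']
    rows={}
    for d in np.arange(-12,13,1.)/1000: rows[d]=proj(c,P+Rt.apply([.028+d,0,off-.074]))[1]
    print('pred row',round(rows[0.],1),'px/mm',round((rows[-.001]-rows[.001])/2,2)); print(240,g[240:310:2,322:333].mean(1).round().astype(int).tolist())
E
python3 - <<'E'
from h import *
held(.038)
print(delta(.5392,.3594,.23,80))
E
```

```text
pred row 274.7 px/mm 3.11
240 [80, 78, 92, 118, 116, 112, 113, 113, 114, 118, 118, 116, 129, 170, 169, 171, 171, 170, 170, 169, 170, 170, 171, 169, 170, 171, 170, 170, 170, 169, 170, 169, 169, 170, 169]
xyz [0.1363, 0.391, -0.1902] turnz -0.1
```

>>> {"api": "carry_out", "payload": {
  "motion": [
    {"xyz": [0,0,-0.045],"angular": [0,0,0]},
    {"xyz": [0,0,-0.09],"angular": [0,0,0]},
    {"xyz": [0.006,0.018,-0.13],"angular": [0,0,0]},
    {"xyz": [0.017,0.052,-0.165],"angular": [0,0,0]},
    {"xyz": [0.032,0.095,-0.18],"angular": [0,0,0]},
    {"xyz": [0.047,0.138,-0.18],"angular": [0,0,0]},
    {"xyz": [0.062,0.182,-0.18],"angular": [0,0,0]},
    {"xyz": [0.077,0.226,-0.18],"angular": [0,0,0]},
    {"xyz": [0.092,0.27,-0.18],"angular": [0,0,0]},
    {"xyz": [0.107,0.314,-0.18],"angular": [0,0,0]},
    {"xyz": [0.122,0.357,-0.18],"angular": [0,0,0]},
    {"xyz": [0.134,0.392,-0.18],"angular": [0,0,0]}
  ]
}}

```text
clock: 34.5
position: [0.5397, 0.3625, 0.2188]
ee_rot: [0.087, 0.996, 0.0, 0.0]
ft_force: [0.3, 0.6, -1.6]
grip_width: 0.637
grasp_force: 64.4
```

>>> {"api": "carry_out", "payload": {
  "motion": [
    {"xyz": [0,0,0],"angular": [0,0,0]},
    {"xyz": [0,0,0.02],"angular": [0,0,0]},
    {"xyz": [0,0,0.035],"angular": [0,0,0]},
    {"xyz": [0,0,0.044],"angular": [0,0,0]},
    {"xyz": [0,0,0.044],"angular": [0,0,0]},
    {"xyz": [0,0,0.044],"angular": [0,0,0]}
  ]
}}

```text
clock: 35.1
position: [0.5412, 0.3595, 0.1747]
ee_rot: [0.088, 0.996, 0.0, 0.0]
ft_force: [-0.7, 0.5, -1.4]
grip_width: 0.639
grasp_force: 64.6
```

Run:
```python
from h import *
held(.04);print(delta(.5429,.3594,.130,80))
```

```text
pred row 272.6 px/mm 3.07
240 [103, 100, 119, 188, 179, 135, 136, 133, 133, 149, 151, 147, 189, 252, 252, 250, 250, 250, 250, 250, 250, 250, 246, 236, 234, 188, 178, 177, 177, 177, 176, 177, 176, 176, 176]
xyz [-0.0016, -0.0001, 0.045] turnz -0.1
```

>>> {"api": "carry_out", "payload": {
  "motion": [
    {"xyz": [-0.0015,0,0],"angular": [0,0,0]},
    {"xyz": [-0.0015,0,0.008],"angular": [0,0,0]},
    {"xyz": [-0.0015,0,0.016],"angular": [0,0,0]},
    {"xyz": [-0.0015,0,0.021],"angular": [0,0,0]},
    {"xyz": [-0.0015,0,0.023],"angular": [0,0,0]},
    {"xyz": [-0.0015,0,0.023],"angular": [0,0,0]}
  ]
}}

```text
clock: 35.75
position: [0.5423, 0.3594, 0.1508]
ee_rot: [0.088, 0.996, -0.0, -0.0]
ft_force: [-0.2, -0.7, -2.2]
grip_width: 0.642
grasp_force: 64.6
```

>>> {"api": "carry_out", "payload": {
  "motion": [
    {"xyz": [0,0,0.008],"angular": [0,0,0]},
    {"xyz": [0,0,0.014],"angular": [0,0,0]},
    {"xyz": [0,0,0.018],"angular": [0,0,0]},
    {"xyz": [0,0,0.021],"angular": [0,0,0]},
    {"xyz": [0,0,0.021],"angular": [0,0,0]}
  ]
}}

```text
clock: 36.25
position: [0.5424, 0.3596, 0.1303]
ee_rot: [0.088, 0.996, -0.0, 0.0]
ft_force: [-0.8, 0.4, -1.2]
grip_width: 0.641
grasp_force: 64.9
```

>>> {"api": "carry_out", "payload": {
  "motion": [
    {"xyz": [0,0,0],"angular": [0,0,0]},
    {"xyz": [0,0,0],"angular": [0,0,0]},
    {"xyz": [0,0,0],"angular": [0,0,0]},
    {"xyz": [0,0,-0.03],"angular": [0,0,0]},
    {"xyz": [0,0,-0.075],"angular": [0,0,0]},
    {"xyz": [0,0,-0.09],"angular": [0,0,0]},
    {"xyz": [0,0,-0.09],"angular": [0,0,0]}
  ],
  "hand": 0.85
}}

```text
clock: 36.95
position: [0.5431, 0.3606, 0.2232]
ee_rot: [0.088, 0.996, 0.001, 0.002]
ft_force: [0.9, 0.2, -0.4]
grip_width: 0.852
grasp_force: 0.0
```

Run:
```python
from h import *
caps()
print(delta(.5135,-.0621,.22,80),get_obs()['position'])
```

```text
[133, 201, 26, 23, 338] [145.9 210.5] [0.6149 0.2665 0.074 ] [0.5934 0.2388 0.164 ]
[373, 200, 26, 26, 522] [385.6 212.9] [ 0.6154 -0.229   0.074 ] [ 0.5939 -0.2179  0.164 ]
[169, 209, 34, 33, 765] [185.4 224.4] [0.5865 0.1842 0.074 ] [0.5672 0.1629 0.164 ]
[591, 232, 49, 40, 365] [616.5 241. ] [ 0.561  -0.6983  0.074 ] [ 0.5438 -0.6503  0.164 ]
[292, 248, 26, 27, 554] [304.5 260.8] [ 0.513  -0.0622  0.074 ] [ 0.4995 -0.0641  0.164 ]
[365, 265, 27, 27, 560] [377.6 278.4] [ 0.4786 -0.2112  0.074 ] [ 0.4678 -0.2014  0.164 ]
[596, 264, 44, 136, 447] [616.3 354.5] [ 0.3343 -0.677   0.074 ] [ 0.3348 -0.6307  0.164 ]
[288, 291, 27, 26, 469] [302.8 302.4] [ 0.4284 -0.0598  0.074 ] [ 0.4215 -0.0619  0.164 ]
xyz [-0.0449, -0.4206, 0.0007] turnz -0.1 [0.54271483 0.35989695 0.22111045]
```

>>> {"api": "carry_out", "payload": {
  "motion": [
    {"xyz": [-0.003,-0.03,0],"angular": [0,0,0]},
    {"xyz": [-0.008,-0.075,0],"angular": [0,0,0]},
    {"xyz": [-0.012,-0.12,0],"angular": [0,0,0]},
    {"xyz": [-0.017,-0.165,0],"angular": [0,0,0]},
    {"xyz": [-0.022,-0.21,0],"angular": [0,0,0]},
    {"xyz": [-0.026,-0.255,0],"angular": [0,0,0]},
    {"xyz": [-0.031,-0.3,0],"angular": [0,0,0]},
    {"xyz": [-0.036,-0.345,0],"angular": [0,0,0]},
    {"xyz": [-0.04,-0.39,0],"angular": [0,0,0]},
    {"xyz": [-0.0435,-0.421,0.02],"angular": [0,0,0]},
    {"xyz": [-0.0435,-0.421,0.05],"angular": [0,0,0]},
    {"xyz": [-0.0435,-0.421,0.08],"angular": [0,0,0]}
  ],
  "hand": 0.95
}}

```text
clock: 38.2
position: [0.511, -0.0646, 0.1381]
ee_rot: [0.089, 0.996, -0.0, -0.001]
ft_force: [0.4, 0.3, 0.1]
grip_width: 0.953
grasp_force: 0.0
```

>>> {"api": "carry_out", "payload": {
  "motion": [
    {"xyz": [0,0,0.03],"angular": [0,0,0]},
    {"xyz": [0,0,0.06],"angular": [0,0,0]},
    {"xyz": [0,0,0.085],"angular": [0,0,0]},
    {"xyz": [0,0,0.098],"angular": [0,0,0]},
    {"xyz": [0,0,0.102],"angular": [0,0,0]},
    {"xyz": [0,0,0.102],"angular": [0,0,0]},
    {"xyz": [0,0,0.102],"angular": [0,0,0]}
  ]
}}

```text
clock: 38.9
position: [0.5125, -0.0626, 0.0392]
ee_rot: [0.088, 0.996, -0.0, 0.001]
ft_force: [0.3, 0.0, -0.2]
grip_width: 0.948
grasp_force: 0.0
```

>>> {"api": "carry_out", "payload": {
  "motion": [
    {"xyz": [0,0,0],"angular": [0,0,0]},
    {"xyz": [0,0,0],"angular": [0,0,0]},
    {"xyz": [0,0,0],"angular": [0,0,0]},
    {"xyz": [0,0,0],"angular": [0,0,0]},
    {"xyz": [0,0,0],"angular": [0,0,0]}
  ],
  "hand": 0
}}

```text
clock: 39.4
position: [0.5125, -0.0628, 0.0393]
ee_rot: [0.088, 0.996, -0.0, 0.001]
ft_force: [-2.2, -0.5, 6.8]
grip_width: 0.642
grasp_force: 62.2
```

Run:
```python
from h import *
held(.04);print(delta(.5826,.1817,.23,80))
```

```text
pred row 272.2 px/mm 3.06
240 [86, 87, 86, 90, 126, 121, 119, 121, 123, 121, 131, 155, 128, 129, 167, 183, 184, 183, 184, 184, 185, 184, 185, 184, 183, 184, 184, 184, 183, 184, 183, 183, 184, 183, 183]
xyz [-0.0267, 0.2529, -0.1908] turnz -0.1
```

>>> {"api": "carry_out", "payload": {
  "motion": [
    {"xyz": [0,0,-0.045],"angular": [0,0,0]},
    {"xyz": [0,0,-0.09],"angular": [0,0,0]},
    {"xyz": [-0.001,0.01,-0.135],"angular": [0,0,0]},
    {"xyz": [-0.003,0.035,-0.17],"angular": [0,0,0]},
    {"xyz": [-0.007,0.075,-0.18],"angular": [0,0,0]},
    {"xyz": [-0.011,0.118,-0.18],"angular": [0,0,0]},
    {"xyz": [-0.016,0.162,-0.18],"angular": [0,0,0]},
    {"xyz": [-0.02,0.206,-0.18],"angular": [0,0,0]},
    {"xyz": [-0.0235,0.242,-0.18],"angular": [0,0,0]},
    {"xyz": [-0.0245,0.253,-0.17],"angular": [0,0,0]},
    {"xyz": [-0.0245,0.253,-0.15],"angular": [0,0,0]},
    {"xyz": [-0.0245,0.253,-0.135],"angular": [0,0,0]}
  ]
}}

```text
clock: 40.65
position: [0.5797, 0.1826, 0.1722]
ee_rot: [0.087, 0.996, -0.0, -0.0]
ft_force: [-0.1, -0.3, -1.8]
grip_width: 0.64
grasp_force: 64.9
```

>>> {"api": "carry_out", "payload": {
  "motion": [
    {"xyz": [0,0,0],"angular": [0,0,0]},
    {"xyz": [0,0,0],"angular": [0,0,0]}
  ]
}}

```text
clock: 40.85
position: [0.5802, 0.1816, 0.1736]
ee_rot: [0.088, 0.996, -0.0, -0.0]
ft_force: [1.0, 0.5, -1.9]
grip_width: 0.639
grasp_force: 64.9
```

Run:
```python
from h import *
held(.0395);print(delta(.581,.182,.1295,80))
```

```text
pred row 274.0 px/mm 3.08
240 [76, 75, 76, 77, 109, 104, 104, 104, 106, 104, 111, 133, 110, 111, 143, 158, 158, 158, 159, 158, 158, 158, 158, 158, 158, 158, 158, 157, 157, 157, 157, 158, 157, 157, 157]
xyz [-0.0005, 0.0003, 0.0446] turnz -0.1
```

>>> {"api": "carry_out", "payload": {
  "motion": [
    {"xyz": [-0.001,0,0],"angular": [0,0,0]},
    {"xyz": [-0.001,0,0.008],"angular": [0,0,0]},
    {"xyz": [-0.001,0,0.016],"angular": [0,0,0]},
    {"xyz": [-0.001,0,0.021],"angular": [0,0,0]},
    {"xyz": [-0.001,0,0.023],"angular": [0,0,0]},
    {"xyz": [-0.001,0,0.023],"angular": [0,0,0]}
  ]
}}

```text
clock: 41.5
position: [0.5809, 0.182, 0.1498]
ee_rot: [0.088, 0.996, -0.0, -0.0]
ft_force: [-0.1, 0.4, -1.9]
grip_width: 0.638
grasp_force: 64.9
```

>>> {"api": "carry_out", "payload": {
  "motion": [
    {"xyz": [0,0,0.008],"angular": [0,0,0]},
    {"xyz": [0,0,0.014],"angular": [0,0,0]},
    {"xyz": [0,0,0.018],"angular": [0,0,0]},
    {"xyz": [0,0,0.021],"angular": [0,0,0]},
    {"xyz": [0,0,0.021],"angular": [0,0,0]}
  ]
}}

```text
clock: 42.0
position: [0.5811, 0.1821, 0.1295]
ee_rot: [0.088, 0.996, -0.0, 0.0]
ft_force: [-1.8, -0.8, 1.1]
grip_width: 0.638
grasp_force: 64.9
```

Seated. Release, then check where the last jar is.

>>> {"api": "carry_out", "payload": {
  "motion": [
    {"xyz": [0,0,0],"angular": [0,0,0]},
    {"xyz": [0,0,0],"angular": [0,0,0]},
    {"xyz": [0,0,0],"angular": [0,0,0]},
    {"xyz": [0,0,-0.03],"angular": [0,0,0]},
    {"xyz": [0,0,-0.075],"angular": [0,0,0]},
    {"xyz": [0,0,-0.09],"angular": [0,0,0]},
    {"xyz": [0,0.04,-0.09],"angular": [0,0,0]},
    {"xyz": [0,0.08,-0.09],"angular": [0,0,0]},
    {"xyz": [0,0.08,-0.09],"angular": [0,0,0]}
  ],
  "hand": 0.85
}}

```text
clock: 42.9
position: [0.593, 0.2673, 0.2192]
ee_rot: [0.084, 0.996, 0.002, -0.001]
ft_force: [0.1, 1.0, -0.2]
grip_width: 0.845
grasp_force: 0.0
```

Run:
```python
from h import *
caps()
print(delta(.4245,-.0568,.22,80),get_obs()['position'])
```

```text
[0, 106, 37, 38, 519] [ 16.1 123.8] [0.7981 0.5471 0.074 ] [0.7622 0.4974 0.164 ]
[373, 200, 26, 26, 521] [385.6 212.9] [ 0.6154 -0.229   0.074 ] [ 0.5939 -0.2179  0.164 ]
[189, 204, 34, 27, 283] [211.6 215.2] [0.6064 0.1314 0.074 ] [0.5856 0.1142 0.164 ]
[49, 231, 58, 78, 544] [ 72.1 257.9] [0.5145 0.4073 0.074 ] [0.5009 0.3685 0.164 ]
[591, 232, 49, 40, 352] [616.1 240.6] [ 0.5619 -0.6976  0.074 ] [ 0.5445 -0.6497  0.164 ]
[365, 265, 26, 27, 555] [377.7 278.4] [ 0.4785 -0.2112  0.074 ] [ 0.4677 -0.2015  0.164 ]
[596, 265, 44, 135, 403] [617.1 357.6] [ 0.3284 -0.678   0.074 ] [ 0.3293 -0.6316  0.164 ]
[291, 291, 24, 19, 336] [303.3 299.9] [ 0.4335 -0.0608  0.074 ] [ 0.4263 -0.0628  0.164 ]
xyz [0.1124, -0.3453, -0.0014] turnz 0.3 [0.59370634 0.26450839 0.21900647]
```

>>> {"api": "carry_out", "payload": {
  "motion": [
    {"xyz": [0.01,-0.03,0],"angular": [0,0,0]},
    {"xyz": [0.024,-0.072,0],"angular": [0,0,0]},
    {"xyz": [0.038,-0.115,0],"angular": [0,0,0]},
    {"xyz": [0.052,-0.158,0],"angular": [0,0,0]},
    {"xyz": [0.066,-0.2,0],"angular": [0,0,0]},
    {"xyz": [0.08,-0.243,0],"angular": [0,0,0]},
    {"xyz": [0.094,-0.285,0],"angular": [0,0,0]},
    {"xyz": [0.106,-0.322,0],"angular": [0,0,0]},
    {"xyz": [0.113,-0.343,0.02],"angular": [0,0,0]},
    {"xyz": [0.113,-0.343,0.05],"angular": [0,0,0]},
    {"xyz": [0.113,-0.343,0.075],"angular": [0,0,0]},
    {"xyz": [0.113,-0.343,0.075],"angular": [0,0,0]}
  ],
  "hand": 0.83
}}

```text
clock: 44.15
position: [0.4216, -0.0582, 0.1418]
ee_rot: [0.089, 0.996, 0.001, -0.002]
ft_force: [-0.8, 0.6, 0.2]
grip_width: 0.836
grasp_force: 0.0
```

Run:
```python
from h import *
c=camera('wrist');o=get_obs();print(delta(.4235,-.0568,.038,80),o['joint_pos'].round(2))
h=cv2.cvtColor(c['img'],cv2.COLOR_RGB2HSV);m=((h[...,2]>120)&(h[...,1]<50)).astype(np.uint8)
b=((h[...,0]>100)&(h[...,0]<130)&(h[...,1]>120)).astype(np.uint8)
for k in cv2.findContours(b,0,2)[0]:
    if cv2.contourArea(k)>400: print('blue',cv2.boundingRect(k))
for l in [(0,0,0),(.028,0,0),(0,.028,0),(0,-.028,0)]:
    q=np.array([.4235,-.0568,.074])+R.from_quat(o['ee_rot']).apply(l);print(np.round(proj(c,q)))
cv2.imwrite('pics/j4.png',c['img'][...,::-1])
```

```text
xyz [-0.0009, 0.0, 0.1056] turnz -0.0 [ 1.44  0.1  -1.42  2.01  0.1   1.12  1.37]
blue (419, 196, 117, 108)
[330. 256.]
[330. 209.]
[378. 256.]
[282. 256.]
```

View pics/j4.png

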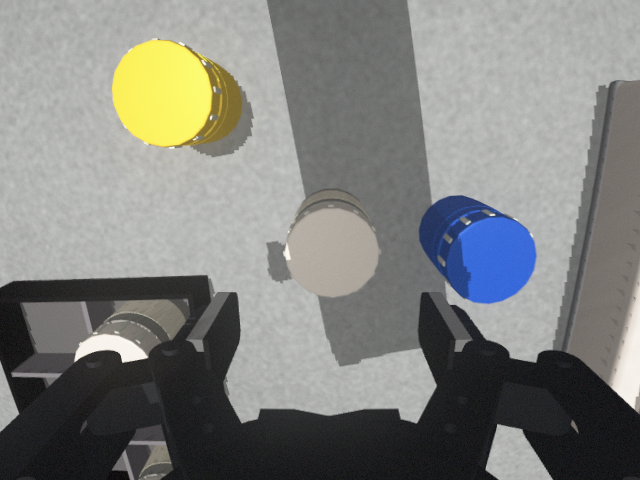

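The wrist view shows the last white jar at (334,250), unmoved and between open fingers, with blue clear to the right at (488,260). Joint 3 is near its limit, so I'll ease the yaw before going down.

>>> {"api": "carry_out", "payload": {
  "motion": [
    {"xyz": [0.001,0.001,0],"angular": [0,0,8]},
    {"xyz": [0.001,0.001,0],"angular": [0,0,16]},
    {"xyz": [0.001,0.001,0],"angular": [0,0,24]},
    {"xyz": [0.001,0.001,0],"angular": [0,0,30]},
    {"xyz": [0.001,0.001,0],"angular": [0,0,30]}
  ]
}}

```text
clock: 44.7
position: [0.424, -0.0557, 0.1457]
ee_rot: [0.343, 0.939, 0.0, 0.001]
ft_force: [-0.4, 0.1, 0.7]
grip_width: 0.831
grasp_force: 0.0
```

Run:
```python
from h import *
o=get_obs();print(delta(.4235,-.0558,.038,50),o['joint_pos'].round(3))
```

```text
xyz [0.0005, -0.0005, 0.1077] turnz -0.1 [ 1.374  0.063 -1.345  2.013  0.069  1.113  0.871]
```

>>> {"api": "carry_out", "payload": {
  "motion": [
    {"xyz": [0,0,0.025],"angular": [0,0,0]},
    {"xyz": [0,0,0.055],"angular": [0,0,0]},
    {"xyz": [0,0,0.085],"angular": [0,0,0]},
    {"xyz": [0,0,0.1],"angular": [0,0,0]},
    {"xyz": [0,0,0.106],"angular": [0,0,0]},
    {"xyz": [0,0,0.106],"angular": [0,0,0]}
  ]
}}

```text
clock: 45.3
position: [0.4234, -0.0559, 0.0388]
ee_rot: [0.341, 0.94, 0.0, -0.0]
ft_force: [-0.2, 0.1, 0.6]
grip_width: 0.831
grasp_force: 0.0
```

>>> {"api": "carry_out", "payload": {
  "motion": [
    {"xyz": [0,0,0],"angular": [0,0,0]},
    {"xyz": [0,0,0],"angular": [0,0,0]},
    {"xyz": [0,0,0],"angular": [0,0,0]},
    {"xyz": [0,0,0],"angular": [0,0,0]},
    {"xyz": [0,0,0],"angular": [0,0,0]}
  ],
  "hand": 0
}}

```text
clock: 45.8
position: [0.4241, -0.0563, 0.0398]
ee_rot: [0.342, 0.94, -0.0, 0.001]
ft_force: [-3.0, 1.4, 7.9]
grip_width: 0.642
grasp_force: 62.2
```

Run:
```python
from h import *
o=get_obs();held(.039);print(delta(.5119,.1942,.23,80),o['joint_pos'].round(3))
```

```text
pred row 274.6 px/mm 3.08
240 [153, 94, 92, 92, 94, 118, 131, 127, 128, 130, 131, 131, 166, 172, 134, 146, 195, 198, 200, 200, 199, 199, 199, 200, 200, 199, 198, 198, 199, 198, 199, 199, 199, 198, 198]
xyz [0.0935, 0.2483, -0.1903] turnz -30.0 [ 1.123  0.335 -1.186  2.116  0.391  0.932  0.59 ]
```

>>> {"api": "carry_out", "payload": {
  "motion": [
    {"xyz": [0,0,-0.045],"angular": [0,0,0]},
    {"xyz": [0,0,-0.09],"angular": [0,0,0]},
    {"xyz": [0,0,-0.135],"angular": [0,0,0]},
    {"xyz": [0.008,0.021,-0.17],"angular": [0,0,-5]},
    {"xyz": [0.022,0.058,-0.18],"angular": [0,0,-10]},
    {"xyz": [0.037,0.098,-0.18],"angular": [0,0,-15]},
    {"xyz": [0.052,0.138,-0.18],"angular": [0,0,-20]},
    {"xyz": [0.067,0.178,-0.18],"angular": [0,0,-25]},
    {"xyz": [0.082,0.218,-0.18],"angular": [0,0,-30]},
    {"xyz": [0.094,0.248,-0.175],"angular": [0,0,-30]},
    {"xyz": [0.094,0.248,-0.155],"angular": [0,0,-30]},
    {"xyz": [0.094,0.248,-0.135],"angular": [0,0,-30]}
  ]
}}

```text
clock: 47.05
position: [0.5106, 0.1981, 0.1739]
ee_rot: [0.085, 0.996, 0.001, 0.001]
ft_force: [-0.4, -0.2, -0.8]
grip_width: 0.635
grasp_force: 64.4
```

>>> {"api": "carry_out", "payload": {
  "motion": [
    {"xyz": [0,0,0],"angular": [0,0,0]},
    {"xyz": [0,0,0],"angular": [0,0,0]}
  ]
}}

```text
clock: 47.25
position: [0.511, 0.1939, 0.1744]
ee_rot: [0.088, 0.996, -0.0, 0.0]
ft_force: [-0.2, 0.1, -1.5]
grip_width: 0.641
grasp_force: 64.4
```

Run:
```python
from h import *
o=get_obs();held(.0395);print(delta(.5117,.1944,.1295,80),o['joint_pos'].round(3))
```

```text
pred row 274.3 px/mm 3.08
240 [141, 90, 89, 89, 89, 110, 120, 117, 117, 121, 120, 119, 151, 152, 123, 138, 176, 178, 179, 178, 178, 178, 178, 177, 178, 178, 177, 178, 177, 178, 177, 177, 177, 177, 177]
xyz [-0.0002, 0.0007, 0.0453] turnz -0.1 [ 0.545  0.479 -1.244  1.701  0.47   1.305  0.602]
```

>>> {"api": "carry_out", "payload": {
  "motion": [
    {"xyz": [-0.001,0.001,0],"angular": [0,0,0]},
    {"xyz": [-0.001,0.001,0.008],"angular": [0,0,0]},
    {"xyz": [-0.001,0.001,0.016],"angular": [0,0,0]},
    {"xyz": [-0.001,0.001,0.021],"angular": [0,0,0]},
    {"xyz": [-0.001,0.001,0.023],"angular": [0,0,0]},
    {"xyz": [-0.001,0.001,0.023],"angular": [0,0,0]}
  ]
}}

```text
clock: 47.9
position: [0.5117, 0.195, 0.1499]
ee_rot: [0.087, 0.996, -0.0, -0.0]
ft_force: [0.7, 0.0, -1.0]
grip_width: 0.641
grasp_force: 64.4
```

>>> {"api": "carry_out", "payload": {
  "motion": [
    {"xyz": [0,0,0.008],"angular": [0,0,0]},
    {"xyz": [0,0,0.014],"angular": [0,0,0]},
    {"xyz": [0,0,0.018],"angular": [0,0,0]},
    {"xyz": [0,0,0.021],"angular": [0,0,0]},
    {"xyz": [0,0,0.021],"angular": [0,0,0]}
  ]
}}

```text
clock: 48.4
position: [0.5118, 0.1951, 0.13]
ee_rot: [0.088, 0.996, -0.0, 0.0]
ft_force: [-4.7, -2.2, 9.0]
grip_width: 0.635
grasp_force: 65.1
```

>>> {"api": "carry_out", "payload": {
  "motion": [
    {"xyz": [0,0,0],"angular": [0,0,0]},
    {"xyz": [0,0,0],"angular": [0,0,0]},
    {"xyz": [0,0,0],"angular": [0,0,0]},
    {"xyz": [0,0,-0.03],"angular": [0,0,0]},
    {"xyz": [0,0,-0.075],"angular": [0,0,0]},
    {"xyz": [0,0,-0.12],"angular": [0,0,0]},
    {"xyz": [-0.03,0.03,-0.15],"angular": [0,0,0]},
    {"xyz": [-0.065,0.055,-0.17],"angular": [0,0,0]},
    {"xyz": [-0.095,0.078,-0.18],"angular": [0,0,0]},
    {"xyz": [-0.11,0.08,-0.2],"angular": [0,0,0]},
    {"xyz": [-0.11,0.08,-0.2],"angular": [0,0,0]},
    {"xyz": [-0.11,0.08,-0.2],"angular": [0,0,0]}
  ],
  "hand": 0.83
}}

```text
clock: 49.6
position: [0.6338, 0.2552, 0.3288]
ee_rot: [0.087, 0.996, 0.0, -0.0]
ft_force: [-0.5, 0.1, -0.1]
grip_width: 0.831
grasp_force: 0.0
```

Run:
```python
from h import *
c=camera('wrist');o=get_obs();print(o['position'],o['joint_pos'].round(2))
g=cv2.medianBlur(cv2.cvtColor(c['img'],cv2.COLOR_RGB2GRAY),5)
exp={'++':(.6085,.3472),'-+':(.5396,.3594),'+-':(.579,.182),'--':(.510,.1946)}
for n,(x,y) in exp.items(): 
    p=proj(c,(x,y,.164));e=proj(c,(x,y+.028,.164));print(n,np.round(p,1),'r',round(np.hypot(e[0]-p[0],e[1]-p[1]),1))
h=cv2.HoughCircles(g,cv2.HOUGH_GRADIENT,1,45,param1=100,param2=18,minRadius=30,maxRadius=48)
for q in h[0]:
    if q[1]<320 and q[0]>150: print(q,onz(c,q[0],q[1],.164).round(4))
cv2.imwrite('pics/fin.png',c['img'][...,::-1])
```

```text
[0.63346928 0.25484584 0.32865247] [ 0.16  0.66 -1.12  1.07  0.59  1.72  0.63]
++ [434.9 165.5] r 34.7
-+ [440.7  73.3] r 36.4
+- [225.8 165.2] r 34.5
-- [220.6  72.7] r 36.5
[221.5  74.5  37.4] [0.5114 0.195  0.164 ]
[225.5 159.5  46.3] [0.5746 0.1829 0.164 ]
[426.5 163.5  38.5] [0.6058 0.3407 0.164 ]
[449.5  76.5  43. ] [0.5429 0.3659 0.164 ]
```

All four caps are where expected in the carrier, at full height (floor-seated z readings). Going back to the switch.

>>> {"api": "carry_out", "payload": {
  "motion": [
    {"xyz": [0.04,-0.012,0],"angular": [0,0,0]},
    {"xyz": [0.085,-0.027,0],"angular": [0,0,0]},
    {"xyz": [0.13,-0.041,0],"angular": [0,0,0]},
    {"xyz": [0.175,-0.055,0],"angular": [0,0,0]},
    {"xyz": [0.205,-0.065,0],"angular": [0,0,0]},
    {"xyz": [0.214,-0.067,0.02],"angular": [0,0,0]},
    {"xyz": [0.214,-0.067,0.06],"angular": [0,0,0]},
    {"xyz": [0.214,-0.067,0.1],"angular": [0,0,0]},
    {"xyz": [0.214,-0.067,0.14],"angular": [0,0,0]},
    {"xyz": [0.214,-0.067,0.17],"angular": [0,0,0]},
    {"xyz": [0.214,-0.067,0.185],"angular": [0,0,0]},
    {"xyz": [0.214,-0.067,0.185],"angular": [0,0,0]}
  ],
  "hand": 0.5
}}

```text
clock: 50.85
position: [0.4102, 0.225, 0.1426]
ee_rot: [0.087, 0.996, -0.001, -0.001]
ft_force: [0.8, 0.4, 0.4]
grip_width: 0.501
grasp_force: 0.0
```

Run:
```python
from h import *
o=get_obs();print(delta(.411,.226,.096,80.3),o['position'],o['joint_pos'].round(2))
```

```text
xyz [-0.0007, 0.0012, 0.0466] turnz -0.3 [0.41020733 0.22504712 0.14260121] [ 0.59  0.29 -1.31  1.92  0.3   1.16  0.57]
```

>>> {"api": "carry_out", "payload": {
  "motion": [
    {"xyz": [0,0.001,0.02],"angular": [0,0,0]},
    {"xyz": [0,0.001,0.037],"angular": [0,0,0]},
    {"xyz": [0,0.001,0.046],"angular": [0,0,0]},
    {"xyz": [0,0.001,0.046],"angular": [0,0,0]},
    {"xyz": [0,0.001,0.046],"angular": [0,0,0]}
  ]
}}

```text
clock: 51.35
position: [0.4124, 0.2273, 0.0994]
ee_rot: [0.088, 0.996, 0.0, 0.001]
ft_force: [-0.4, -0.0, 0.2]
grip_width: 0.502
grasp_force: 0.0
```

>>> {"api": "carry_out", "payload": {
  "motion": [
    {"xyz": [0,0,0],"angular": [0,0,0]},
    {"xyz": [0,0,0],"angular": [0,0,0]},
    {"xyz": [0,0,0],"angular": [0,0,0]},
    {"xyz": [0,0,0],"angular": [0,0,0]},
    {"xyz": [0,0,0],"angular": [0,0,0]},
    {"xyz": [0,0,0],"angular": [0,0,0]}
  ],
  "hand": 0,
  "grip_force": 70
}}

```text
clock: 51.95
position: [0.4122, 0.2253, 0.0992]
ee_rot: [0.088, 0.996, -0.002, 0.0]
ft_force: [-5.8, -11.0, 17.7]
grip_width: 0.153
grasp_force: 68.9
```

>>> {"api": "carry_out", "payload": {
  "motion": [
    {"xyz": [0,0,0],"angular": [0,0,6]},
    {"xyz": [0,0,0],"angular": [0,0,12]},
    {"xyz": [0,0,0],"angular": [0,0,18]},
    {"xyz": [0,0,0],"angular": [0,0,24]},
    {"xyz": [0,0,0],"angular": [0,0,30]},
    {"xyz": [0,0,0],"angular": [0,0,36]},
    {"xyz": [0,0,0],"angular": [0,0,42]},
    {"xyz": [0,0,0],"angular": [0,0,48]},
    {"xyz": [0,0,0],"angular": [0,0,54]},
    {"xyz": [0,0,0],"angular": [0,0,60]},
    {"xyz": [0,0,0],"angular": [0,0,61]},
    {"xyz": [0,0,0],"angular": [0,0,61]}
  ]
}}

```text
clock: 53.15
position: [0.4115, 0.2242, 0.0992]
ee_rot: [0.581, 0.814, -0.003, 0.001]
ft_force: [-11.3, -16.5, 24.7]
grip_width: 0.152
grasp_force: 70.0
```

>>> {"api": "carry_out", "payload": {
  "motion": [
    {"xyz": [0,0,0],"angular": [0,0,0]},
    {"xyz": [0,0,0],"angular": [0,0,0]},
    {"xyz": [0,0,0],"angular": [0,0,0]},
    {"xyz": [0,0,-0.04],"angular": [0,0,0]},
    {"xyz": [0,0,-0.09],"angular": [0,0,0]},
    {"xyz": [0,0,-0.14],"angular": [0,0,0]},
    {"xyz": [0,0,-0.19],"angular": [0,0,0]},
    {"xyz": [0,0,-0.22],"angular": [0,0,0]},
    {"xyz": [0,0,-0.22],"angular": [0,0,0]},
    {"xyz": [0,0,-0.22],"angular": [0,0,0]}
  ],
  "hand": 0.5
}}

```text
clock: 54.15
position: [0.4121, 0.2272, 0.3184]
ee_rot: [0.581, 0.814, 0.0, 0.0]
ft_force: [-0.6, 0.1, -1.0]
grip_width: 0.5
grasp_force: 0.0
```

Run:
```python
from h import *
c=camera('wrist');o=get_obs();print(o['position'])
h=cv2.cvtColor(c['img'],cv2.COLOR_RGB2HSV)
k=proj(c,(.411,.226,.116));u,v=int(k[0]),int(k[1]);print('knob',u,v)
m=((h[...,2]>140)&(h[...,1]<70)).astype(np.uint8)[v-45:v+55,u-45:u+55]
n,l,s,ce=cv2.connectedComponentsWithStats(m)
for i in range(1,n):
    if 8<s[i,4]<400: q=ce[i]+[u-45,v-45];w0=onz(c,*q,.116);d=w0[:2]-[.411,.226];print(s[i].tolist(),w0.round(4),np.degrees(np.arctan2(d[1],d[0])).round(1))
# caps in the side view: upright check by comparing label/cap boxes
t=camera('side')
for x,y in [(.6085,.3472),(.5396,.3594),(.579,.182),(.511,.1946)]:
    p=proj(t,(x,y,.164));q=proj(t,(x,y,.124));g=cv2.cvtColor(t['img'],cv2.COLOR_RGB2GRAY)[:,int(p[0])];print(np.round(p),np.round(q),g[int(p[1])-18:int(q[1])+6:2].tolist())
```

```text
[0.41170147 0.22691785 0.31753766]
knob 326 207
[0, 0, 22, 16, 259] [0.3685 0.2496 0.116 ] 150.9
[44, 49, 3, 20, 58] [0.4144 0.2136 0.116 ] -74.5
[73, 52, 6, 5, 26] [0.4397 0.2272 0.116 ] 2.4
[0, 88, 23, 12, 145] [0.3921 0.1679 0.116 ] -108.1
[96, 94, 4, 6, 14] [0.4749 0.1942 0.116 ] -26.5
[207. 285.] [209. 300.] [150, 155, 150, 145, 151, 152, 154, 191, 193, 193, 192, 192, 193, 194, 143, 99, 97, 94, 71, 64]
[232. 297.] [233. 312.] [89, 89, 89, 87, 113, 168, 171, 193, 192, 192, 193, 192, 193, 194, 170, 98, 97, 97, 83, 66]
[259. 251.] [260. 266.] [30, 30, 30, 31, 17, 68, 137, 182, 194, 193, 193, 193, 194, 157, 101, 97, 95, 76, 66]
[283. 261.] [283. 276.] [134, 132, 133, 132, 133, 133, 133, 185, 193, 193, 193, 194, 133, 113, 96, 96, 94, 69, 65, 92]
```

```bash
python3 -c "
from workcell import *
print(hand_in())"
```

```text
the job is handed in; nothing more can be done
None
```

The job is handed in: I turned the switch off first, moved both finished jars into the stock tray and all four waiting jars into the carrier, then turned the switch on; the first waiting jar tilted on a foam wall and had to be righted on the bench and placed again.

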